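# Cull and moisture-test a batch of clay tiles before the bisque firing

## Task

Get this batch of clay sample tiles ready for the bisque kiln: first put every tile that is not a whole rectangle (broken, bitten, short or cut crooked) into the blue reclaim tub. Then take the orange moisture pen from its dock, check it by pressing its sprung tip gently, until the tip gives, on the dock's steel disc for about half a second, and test each whole tile the same way on its turquoise dot, going from the lightest clay to the darkest so that no dark clay is carried onto light. Finally put the pen back upright, fully down in its dock, leaving the whole tiles lying flat on the ware board and not knocking over or shoving the jar or the brush mug.

Things in the scene. Friction and masses are not known exactly. Their poses are not given: they have to be found in the camera images.
- board: grey cement-fibre ware board, fixed, 350 x 430 x 12 mm thick, on which the whole batch lies; origin at the centre of its underside on the table (top face 12 mm up), x along the 350 mm side, y along the 430 mm side
- tub: blue open reclaim tub, fixed, 200 x 160 mm and 75 mm high outside, walls and floor 5 mm; origin at the centre of its underside, x along the 200 mm side. Stands to one side of the board, the dock on the other side; which is which varies
- dock: the moisture pen's dock, fixed: black base 170 x 70 x 12 mm; origin at the centre of its underside, x along the 170 mm side. At x = -45 mm a grey tower (56 x 56 mm, top 85 mm above the table) with a square well 28 mm wide, open above, 73 mm deep; at x = +50 mm the steel reference disc
- dock_well (a point): centre of the mouth of the dock's well, 85 mm above the table; axes as the dock
- dock_disc (a point): centre of the top of the dock's bare steel reference disc, 28 mm across, 37 mm above the table on a 36 mm wide grey pedestal
- pen_grip (a point): orange moisture pen, 134 mm long, 0.13 kg, at first standing tip down in the dock's well; this point is on its axis 102 mm above the tip, in the smooth round handle (23 mm across, from 76 mm to the flat top 134 mm above the tip), to be gripped from above. Below it an orange collar 46 mm across (70 to 76 mm above the tip). z points from tip to top
- pen_tip (a point): lowest point of the pen's steel ball tip (8 mm across, on a 5 mm stem). Docked, the pen hangs by its collar, the collar's underside on the tower's top, the tip 15 mm above the table. Under the collar is a black barrel 20 mm across that tapers between 42 and 22 mm above the tip to a nose 10 mm across
- plunger (a joint): how far the pen's sprung tip is pushed in, m: 0 free, 0.008 fully in; it starts to give at 1.2 N and takes 0.4 N more for each mm, 4.4 N fully in
- white_mid (a point): centre of the whole, sound tile of white clay: a plain rectangle 64 x 44 x 14 mm thick (x along the 64 mm side, z up out of the marked face), lying flat on the board; may be absent
- white_dot (a point): centre of the turquoise test dot (16 mm across) on top of the sound white tile, 16 mm from its middle towards +x and 7 mm above its middle
- buff_mid (a point): centre of the whole, sound tile of buff (pale yellow-brown) clay: a plain rectangle 64 x 44 x 14 mm thick (x along the 64 mm side, z up out of the marked face), lying flat on the board; may be absent
- buff_dot (a point): centre of the turquoise test dot (16 mm across) on top of the sound buff tile, 16 mm from its middle towards +x and 7 mm above its middle
- terracotta_mid (a point): centre of the whole, sound tile of terracotta (brick red) clay: a plain rectangle 64 x 44 x 14 mm thick (x along the 64 mm side, z up out of the marked face), lying flat on the board; may be absent
- terracotta_dot (a point): centre of the turquoise test dot (16 mm across) on top of the sound terracotta tile, 16 mm from its middle towards +x and 7 mm above its middle
- brown_mid (a point): centre of the whole, sound tile of dark brown clay: a plain rectangle 64 x 44 x 14 mm thick (x along the 64 mm side, z up out of the marked face), lying flat on the board; may be absent
- brown_dot (a point): centre of the turquoise test dot (16 mm across) on top of the sound brown tile, 16 mm from its middle towards +x and 7 mm above its middle
- black_mid (a point): centre of the whole, sound tile of black clay: a plain rectangle 64 x 44 x 14 mm thick (x along the 64 mm side, z up out of the marked face), lying flat on the board; may be absent
- black_dot (a point): centre of the turquoise test dot (16 mm across) on top of the sound black tile, 16 mm from its middle towards +x and 7 mm above its middle
- cornerless_mid (a point): faulty buff tile, a rectangle 64 x 44 mm with one corner broken off (28 x 20 mm); this point is half-way up, 10 mm from the middle of the 64 mm length towards the unbroken end, midway between the two long sides. x along its length, y across its 44 mm width (grip it across y at this point), z up; 14 mm thick; also carries a turquoise dot; may be absent
- snapped_mid (a point): faulty white tile snapped short: only 32 to 38 mm long, 44 mm wide; this point is half-way up at its middle. x along its length, y across its 44 mm width (grip it across y at this point), z up; 14 mm thick; also carries a turquoise dot; may be absent
- crooked_mid (a point): faulty terracotta tile cut crooked: 44 mm wide, one end slanting so that the long sides are 64 and 38 mm; this point is half-way up, 10 mm from the middle of the 64 mm length towards the square end, midway between the long sides. x along its length, y across its 44 mm width (grip it across y at this point), z up; 14 mm thick; also carries a turquoise dot; may be absent
- bitten_mid (a point): faulty dark brown tile, 64 x 44 mm, with a wedge-shaped bite 22 mm wide and 20 mm deep out of one long side; this point is half-way up, 15 mm from the middle towards the end with more whole edge, midway between the long sides. x along its length, y across its 44 mm width (grip it across y at this point), z up; 14 mm thick; also carries a turquoise dot; may be absent
- glaze_jar: bystander: glaze jar 60 mm across, 85 mm high, standing beyond the board; origin at the centre of its underside
- brush_mug: bystander: clay mug 74 mm across, 85 mm high, with brushes up to 160 mm, standing beyond the board; origin at the centre of its underside
Not all that is in view belongs to the job. Leave any green or pink look-alike of the part that bears bitten_mid alone. Of the things that look like the part that bears pen_grip, the smaller one is meant.

How it is judged (in metres and radians):
On the way, in this order (a step that is already met when the one before it is completed fails the run):
1. every faulty tile present lies in the reclaim tub (x of cornerless_mid in the frame of tub between -0.096 and 0.096 m and y of cornerless_mid in the frame of tub between -0.076 and 0.076 m and z of each of cornerless_mid, snapped_mid, crooked_mid, bitten_mid in the frame of tub below 0.075 m and x of snapped_mid in the frame of tub between -0.096 and 0.096 m and y of snapped_mid in the frame of tub between -0.076 and 0.076 m and x of crooked_mid in the frame of tub between -0.096 and 0.096 m and y of crooked_mid in the frame of tub between -0.076 and 0.076 m and x of bitten_mid in the frame of tub between -0.096 and 0.096 m and y of bitten_mid in the frame of tub between -0.076 and 0.076 m), for 0.2 s.
2. the pen's tip is pressed on the steel disc of the dock (with more than 1.5 N, so that the sprung tip gives, within 9 mm of the disc's centre) (contact force between pen and dock above 1.5 N and distance between pen_tip and dock_disc below 0.009 m), for 0.3 s.
3. the pen's tip is pressed on the dot of the whole white tile (with more than 1.5 N, so that the sprung tip gives, within 9 mm of the dot's centre) (contact force between pen and white above 1.5 N and distance between pen_tip and white_dot below 0.009 m), for 0.3 s.
4. the pen's tip is pressed on the dot of the whole buff tile (with more than 1.5 N, so that the sprung tip gives, within 9 mm of the dot's centre) (contact force between pen and buff above 1.5 N and distance between pen_tip and buff_dot below 0.009 m), for 0.3 s.
5. the pen's tip is pressed on the dot of the whole terracotta tile (with more than 1.5 N, so that the sprung tip gives, within 9 mm of the dot's centre) (contact force between pen and terracotta above 1.5 N and distance between pen_tip and terracotta_dot below 0.009 m), for 0.3 s.
6. the pen's tip is pressed on the dot of the whole brown tile (with more than 1.5 N, so that the sprung tip gives, within 9 mm of the dot's centre) (contact force between pen and brown above 1.5 N and distance between pen_tip and brown_dot below 0.009 m), for 0.3 s.
7. the pen's tip is pressed on the dot of the whole black tile (with more than 1.5 N, so that the sprung tip gives, within 9 mm of the dot's centre) (contact force between pen and black above 1.5 N and distance between pen_tip and black_dot below 0.009 m), for 0.3 s.
At the end, for the whole second after the job is handed in: Faulty tiles are in the tub below its rim; whole tiles lie flat (within 0.15 rad), marked face up, on the board, centre at least 5 mm inside its edge; the pen stands in the dock, upright within 0.1 rad, its collar within 5 mm of the tower top (all of step 1 and x of white_mid in the frame of board between -0.17 and 0.17 m and y of white_mid in the frame of board between -0.21 and 0.21 m and z of white_mid in the frame of board between 0.014 and 0.024 m and angle between each of white_mid, buff_mid, terracotta_mid, brown_mid, black_mid's own z axis and vertical below 0.15 rad and x of buff_mid in the frame of board between -0.17 and 0.17 m and y of buff_mid in the frame of board between -0.21 and 0.21 m and z of buff_mid in the frame of board between 0.014 and 0.024 m and x of terracotta_mid in the frame of board between -0.17 and 0.17 m and y of terracotta_mid in the frame of board between -0.21 and 0.21 m and z of terracotta_mid in the frame of board between 0.014 and 0.024 m and x of brown_mid in the frame of board between -0.17 and 0.17 m and y of brown_mid in the frame of board between -0.21 and 0.21 m and z of brown_mid in the frame of board between 0.014 and 0.024 m and x of black_mid in the frame of board between -0.17 and 0.17 m and y of black_mid in the frame of board between -0.21 and 0.21 m and z of black_mid in the frame of board between 0.014 and 0.024 m and x of pen_grip in the frame of dock_well between -0.012 and 0.012 m and y of pen_grip in the frame of dock_well between -0.012 and 0.012 m and z of pen_grip in the frame of dock_well below 0.037 m and angle between pen_grip's own z axis and vertical below 0.1 rad); the robot touches nothing.
It fails at once if the pen presses a whole tile with more than 15 N (contact force between pen and white above 15 N or contact force between pen and buff above 15 N or contact force between pen and terracotta above 15 N or contact force between pen and brown above 15 N or contact force between pen and black above 15 N).
It fails at once if the jar or the brush mug is pushed more than 30 mm away or knocked over (distance of any of glaze_jar, brush_mug from where it was at the start of the episode above 0.03 m or angle between any of glaze_jar, brush_mug's own z axis and vertical above 0.5 rad).
Of white, buff, terracotta, brown, black only 4 to 5 are there at a start; the rules pass over those that are not, and their reading is None.
Of cornerless, snapped, crooked, bitten only 3 to 4 are there at a start; the rules pass over those that are not, and their reading is None.
At some moment in a run one of white, buff, terracotta, brown, black, cornerless, snapped, crooked, bitten may be knocked a few centimetres aside while the robot is not near it.
It also fails if it takes over 208 s, if anything falls off the work surface, if the arm or the gripper's body presses on something with over 40 N, if the wrist force passes 120 N, or if a joint passes its speed limit or range.

## Robot

A 6-joint arm with a two-finger parallel gripper is mounted at the origin on the work surface. World frame = base frame: x ahead of the robot, y to its left, z up, the work surface at z = 0. Lengths are in m, angles in degrees, forces in N, time in s.
With the tool pointing down it reaches from about 0.275 to 0.825 m from the base axis. Payload 5.2 kg.
Tool frame: the origin (TCP) lies at the very end of the fingers, on their centre line; the grasp point (between the pads) lies 19 mm behind it (r.hold_point_z is the distance from the TCP to the grasp point, in m); z points along the fingers, y is the line along which they close (so a half turn about z gives the same grasp; the last joint's range is limited). The gripper opens to 93 mm and grips with 3 to 60 N. Pads are 15 mm wide; open, the fingers measure 128 mm over their backs; the gripper's body (75 mm by 188 mm) begins 65 mm behind the grasp point.
Start: joints at [-83.755, 14.817, 87.949, -0, 77.235, -11.62], TCP at [0.169, -0.523, 0.219] pointing down, gripper open.
Joint ranges: [-179.93, 179.93], [-52.35, 119.4], [10.71, 147.94], [-69.91, 249.91], [12.55, 155.21], [-178.61, 178.61]. Speed limits (degrees/s): [147.25, 147.25, 180, 180, 180, 180].

## Interface

Orientations are given as [roll, pitch, yaw] about the fixed x, y, z axes, in that order (R = Rz(yaw) Ry(pitch) Rx(roll)).
In Python, from rig import r gives the robot as it stands.
- The arm moves only by the tool apply_moves, never from a script. Its arguments are lists of equal length, an entry for each row: "dp": the shift along the tool's x, y, z in m, a list of three; "dr": the turn, a rotation vector about the tool's x, y, z in rad, a list of three; "fingers": the closure, from 0 (fully open) to 1 (shut). In form: {"dp": [[dx, dy, dz], ...], "dr": [[wx, wy, wz], ...], "fingers": [fingers, ...]}. A call has exactly 10 rows; each row is the pose to reach, as a shift and turn from the pose commanded when the call began, along the tool's axes at that moment; what a row does not reach only later rows make up. A row lasts 1/8 s, in which the tool goes at most 62.5 mm and 10.7 degrees, less where a joint would pass 70% of its speed; a pose out of reach is approached as far as the arm can. A call with a gripper value outside its range is refused whole. The fingers move at their own pace and stop on an object; the grip force is fixed at half the most. Time passes only in rows, so rows that repeat a pose let the fingers close, or fill a call up. It gives the time, the measured TCP pose, the force, the opening and the grip force at its end, in the units of the state.
- r.observe(): the state, without advancing time (a new reading comes with each control period).
- r.camera(name): name is "scene" or "top"; returns the picture (420x560x3 uint8, blue, green, red); there is no depth.
- r.camera_info(name): a dict with "fov_y" (degrees; the focal length in pixels is half the picture's height over the tangent of half this angle, whatever the lens; pixels are square), "cx", "cy" (the principal point, pixels), "k1" (the pictures are not rectified: a ray, as slopes to the right and down, at radius r is drawn at 1 + k1 r^2 times it, then the intrinsics apply), "R" (3x3) and "t" (3): a world point X has camera coordinates R X + t. Camera axes: x right, y down, z forward; pixel columns grow to the right and rows downward; lengths in m; the calibration is good to about 2 mm. A picture is of the moment at which its call begins. camera_info takes no time and is no camera call.
- r.job_done(): hands the job in; it is judged then, once.
The state is a dict: "clock": time; "qpos": joint angles; "dq": joint speeds; "effort": joint torques, N m; "eef_pos": TCP position; "tcp_rot": TCP orientation; "ft_force": force on the tool from outside, world axes, zero at the start; "torque": the same for the moment, N m; "opening": finger opening in m; "finger_force": force on a finger pad.
Only numpy, scipy, OpenCV 4.12 (cv2) and the standard library are available. Lean on these libraries where they do the work, as an engineer would, in place of code of your own. Each camera call takes 0.05 s, during which the arm holds its last target. There are 200 camera calls.

## Working session

There is one attempt and no reset: what is moved stays moved. The work goes in short steps, Python scripts to look and compute and a tool call to move; the robot and the scene stay as the last step left them, time stands still between calls to the robot, and variables do not carry over. Pictures are saved under pics/ and viewed, at most 14 in all, crops included, and the job is handed in when it is done.

Besides the shell and the picture viewer there is one more tool, called as name(argument=value, ...) on one line, values as JSON. apply_moves: Moves the arm, as the interface text tells. Its arguments: {"type":"object","properties":{"dp":{"type":"array","items":{"type":"array","items":{"type":"number"}}},"dr":{"type":"array","items":{"type":"array","items":{"type":"number"}}},"fingers":{"type":"array","items":{"type":"number"}}},"required":["dp","dr","fingers"]}

```bash
ls; mkdir -p pics; python3 - <<'E'
from rig import r
import cv2
for n in ("scene","top"):
    cv2.imwrite(f"pics/{n}0.png",r.camera(n)); i=r.camera_info(n); print(n,i)
print(r.observe(), r.hold_point_z)
E
```

```text
pics
scene {'fov_y': 52.06224051909838, 'cx': 278.6443432491766, 'cy': 193.98722533201712, 'k1': -0.005575208812184838, 'R': array([[-0.78709221,  0.61683144,  0.00219645],
       [ 0.5279741 ,  0.67554072, -0.51467279],
       [-0.31895015, -0.40393527, -0.85738387]]), 't': array([ 0.31495269, -0.18913661,  1.32615104])}
top {'fov_y': 42.89264125970312, 'cx': 275.32490790436435, 'cy': 212.13909413310193, 'k1': -0.09894016632665736, 'R': array([[-0.01189111, -0.99992353, -0.00339597],
       [-0.99184311,  0.01222592, -0.12687696],
       [ 0.12690878,  0.00185956, -0.99191265]]), 't': array([0.00961994, 0.45124334, 1.60468607])}
{'clock': 0.1, 'qpos': array([-8.37537890e+01,  1.48549785e+01,  8.80022813e+01, -5.39385926e-04,
        7.72356973e+01, -1.16205500e+01]), 'dq': array([-0.00359463, -0.04525963, -0.14840444, -0.03673985, -0.07525482,
        0.02482453]), 'effort': array([ 3.04218644e-03, -4.38211405e+01, -2.84641922e+01,  7.21457857e-02,
        3.62781447e-02, -4.79001380e-05]), 'eef_pos': array([ 0.16869963, -0.52298644,  0.21791953]), 'tcp_rot': array([-1.79908842e+02, -1.82091963e-02,  1.78668661e+01]), 'ft_force': array([ 0.13598932, -0.46229003, -0.06014494]), 'torque': array([0.01049043, 0.01691817, 0.00256905]), 'finger_force': 0.0, 'opening': 0.09293806988166702} 0.0188
```

```bash
python3 - <<'E'
import cv2
for n in ("scene","top"):
    cv2.imwrite(f"pics/{n}0b.png",cv2.resize(cv2.imread(f"pics/{n}0.png"),(800,600),interpolation=cv2.INTER_CUBIC))
E
```

```text
(no output)
```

View pics/scene0b.png

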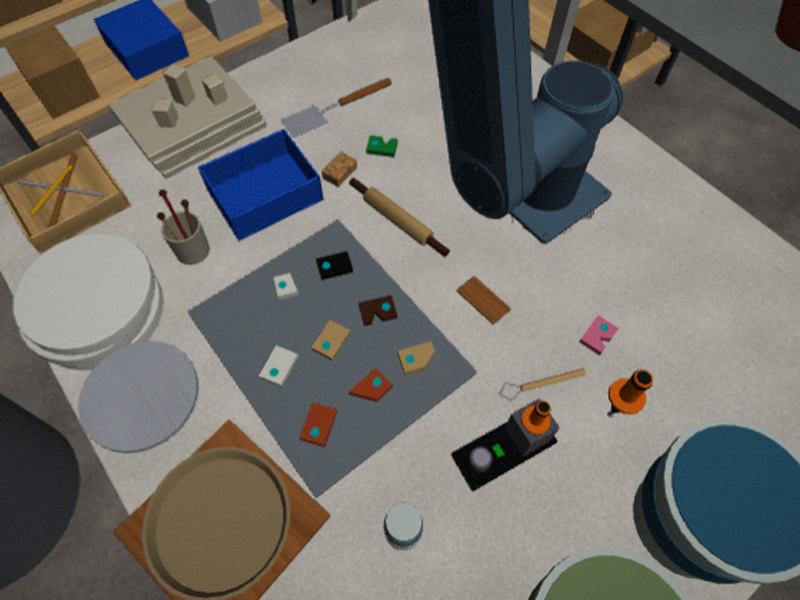

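View pics/top0b.png

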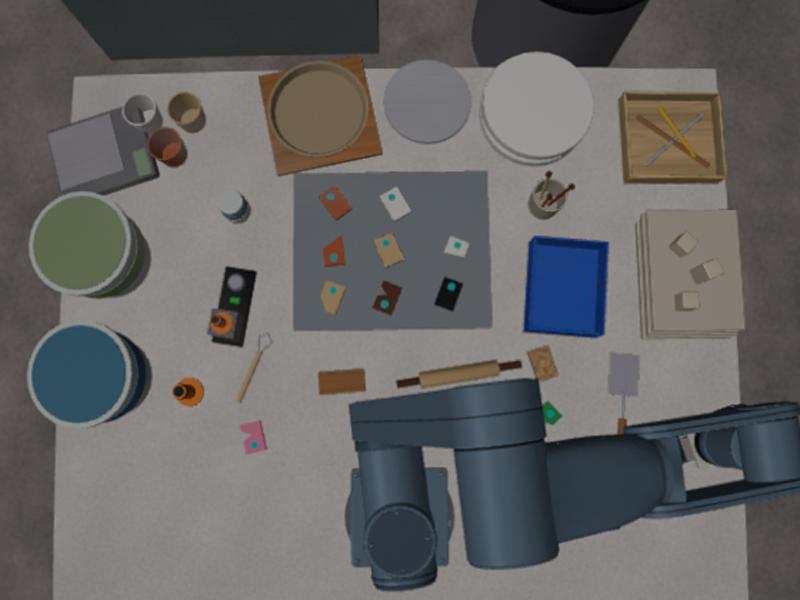

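The scene shows one black and one white, buff and terracotta whole tile, with no whole brown one. Positions below are in pixels of the 800x600 top view.

| What I want | Candidates | Choice |
|---|---|---|
| Pen | Docked pen (222,322); larger look-alike on the table (188,391) | Docked pen |
| Bitten tile | Brown (387,297); pink (253,437) and green (548,413) look-alikes | Brown |
| Terracotta | Whole (335,203); crooked (334,252) | Crooked goes to the tub |
| Buff | Whole (389,250); cornerless (332,297) | Cornerless goes to the tub |
| White | Whole (395,203); snapped (456,247) | Snapped goes to the tub |

The tub is at (566,286).

```bash
cat > h.py <<'E'
import numpy as np, cv2
from rig import r
def cam(n):
    i=r.camera_info(n); f=210/np.tan(np.radians(i['fov_y']/2))
    K=np.array([[f,0,i['cx']],[0,f,i['cy']],[0,0,1]]); return K,np.array([i['k1'],0,0,0]),np.array(i['R']),np.array(i['t'])
def cast(n,px,z):
    K,d,R,t=cam(n); u=cv2.undistortPoints(np.float64(px).reshape(-1,1,2),K,d)[:,0]
    D=np.c_[u,np.ones(len(u))]@R; C=-R.T@t
    return C+D*((z-C[2])/D[:,2])[:,None]
def proj(n,X):
    K,d,R,t=cam(n); return cv2.projectPoints(np.float64(X).reshape(-1,1,3),cv2.Rodrigues(R)[0],t,K,d)[0][:,0]
def blobs(mask,amin=10):
    n,l,s,c=cv2.connectedComponentsWithStats(mask.astype(np.uint8))
    return [(c[i],s[i,4],l==i) for i in range(1,n) if s[i,4]>=amin]
def hsv(im): return [c.astype(int) for c in cv2.split(cv2.cvtColor(im,cv2.COLOR_BGR2HSV))]
def dots(n,im):
    H,S,V=hsv(im); m=(abs(H-89)<9)&(S>120)&(V>80)
    return [(c,a) for c,a,_ in blobs(m,5)]
def tiles(im):
    # top view: blobs on the board that differ from board grey
    m=np.zeros(im.shape[:2],bool); roi=(slice(122,229),slice(208,342)); L=im.astype(int)
    bg=np.median(L[roi].reshape(-1,3),0); m[roi]=abs(L-bg).sum(2)[roi]>50
    out=[]
    for c,a,b in blobs(m,60):
        if a>2000: continue
        ct=max(cv2.findContours(b.astype(np.uint8),cv2.RETR_EXTERNAL,cv2.CHAIN_APPROX_NONE)[0],key=len)[:,0]
        W=cast('top',ct,0.026)[:,:2]; rc=cv2.minAreaRect(np.float32(W*1000))
        out.append((c,a,rc,W,np.median(im[b],0)))
    return out
E
python3 - <<'E'
from h import *
np.set_printoptions(precision=4,suppress=True)
T=cv2.imread('pics/top0.png');S=cv2.imread('pics/scene0.png')
for c,a,rc,W,col in tiles(T): print(c.round(1),a,np.round(rc[0],1),np.round(rc[1],1),round(rc[2],1),col)
print('dots top');dt=dots('top',T)
for c,a in dt: print(c.round(1),a,cast('top',c,.026)[0])
print('dots scene')
for c,a in dots('scene',S): print(c.round(1),a,cast('scene',c,.026)[0])
for n,im in(('top',T),('scene',S)):
    H,Sa,V=hsv(im); 
    for c,a,b in blobs((abs(H-115)<8)&(Sa>170)&(V>60),300): print('blue',n,c,a)
    for c,a,b in blobs((abs(H-10)<5)&(Sa>200)&(V>120),8): print('orange',n,c,a,cast(n,c,.091)[0])
cr=[cv2.resize(T[120:235,205:345],(560,460),interpolation=cv2.INTER_CUBIC),cv2.resize(T[180:295,120:180],(240,460),interpolation=cv2.INTER_CUBIC)]
cv2.imwrite('pics/crop.png',np.hstack(cr))
E
```

```text
[234.5 142. ] 294 [674.5 129.3] [68.5 45. ] 35.7 [ 48.  65. 117.]
[276.1 142. ] 296 [672.   -0.6] [65.1 45.7] 28.7 [143. 147. 149.]
[233.5 176.9] 243 [567.  134.3] [63.9 44.7] 6.1 [ 38.  60. 119.]
[271.8 174.9] 274 [568.1  13.4] [65.  43.4] 23.6 [ 84. 114. 134.]
[319.2 172.5] 179 [ 573.3 -133.3] [45.9 39. ] 70.5 [142. 146. 146.]
[313.7 205.5] 317 [ 471.  -113.8] [45.2 66.4] 68.6 [20. 19. 18.]
[231.9 207.3] 246 [466.4 139.4] [44.3 62.8] 68.9 [ 84. 114. 135.]
[271.1 208.3] 304 [464.3  17.9] [45.5 66.5] 67.3 [26. 37. 59.]
dots top
[230.6 137.4] 13 [0.689  0.1411 0.026 ]
[273.5 137.5] 12 [0.6867 0.0071 0.026 ]
[269.4 169.6] 13 [0.5846 0.021  0.026 ]
[319.8 171.2] 11 [ 0.5777 -0.135   0.026 ]
[233.2 179.6] 14 [0.5547 0.133  0.026 ]
[315.8 200.1] 23 [ 0.4875 -0.1205  0.026 ]
[232.5 202.8] 13 [0.4821 0.1352 0.026 ]
[268.9 212.5] 22 [0.4507 0.024  0.026 ]
[384.9 289.1] 24 [ 0.2132 -0.3242  0.026 ]
[177.5 310.9] 15 [0.1556 0.3022 0.026 ]
dots scene
[262.   99.5] 16 [ 0.2202 -0.3151  0.026 ]
[227.9 185.2] 21 [ 0.4876 -0.1175  0.026 ]
[197.  198.9] 20 [ 0.5789 -0.1328  0.026 ]
[269.6 214.2] 26 [0.4517 0.0266 0.026 ]
[422.6 228.8] 21 [0.1619 0.3083 0.026 ]
[227.9 241.2] 24 [0.5845 0.023  0.026 ]
[286.5 251. ] 26 [0.4826 0.1375 0.026 ]
[191.3 260. ] 26 [0.6865 0.0092 0.026 ]
[263.5 267. ] 26 [0.5546 0.1358 0.026 ]
[220.  302.3] 32 [0.6902 0.143  0.026 ]
blue top [396.0797 200.3048] 3615
orange top [134.5891 274.3178] 129 [0.2653 0.4174 0.091 ]
orange top [127.4545 275.3636] 11 [0.2624 0.4385 0.091 ]
blue scene [99.9625 25.6438] 2080
blue scene [182.2162 128.7068] 3663
orange scene [259.9087 269.8798] 208 [0.5794 0.1577 0.091 ]
orange scene [449.6875 266.75  ] 32 [0.2253 0.4251 0.091 ]
orange scene [437.6918 278.9821] 279 [0.2703 0.4278 0.091 ]
orange scene [223.1151 295.2632] 304 [0.6808 0.155  0.091 ]
orange scene [373.9676 295.5081] 185 [0.4134 0.365  0.091 ]
orange scene [379.5385 288.0769] 13 [0.3912 0.3605 0.091 ]
```

View pics/crop.png

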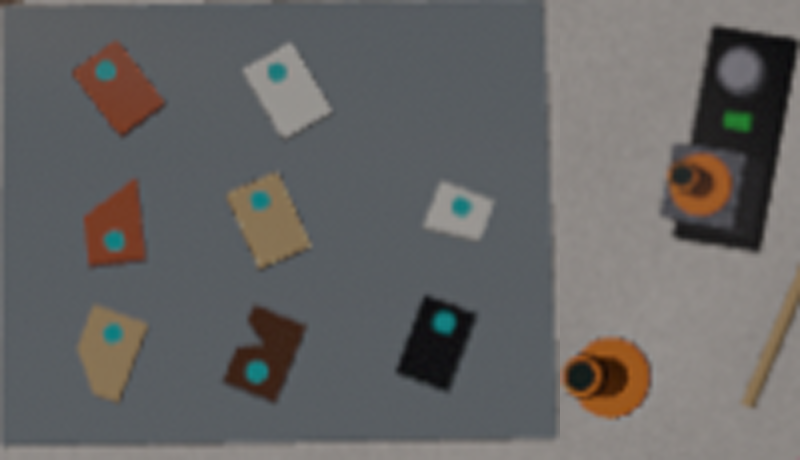

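The crop confirms the choices. Crooked, cornerless and bitten have their cut features as described, and the docked pen at crop (700,183) is smaller than the one at (605,377). Next I'll measure the tub, dock and bystanders.

```bash
python3 - <<'E'
from h import *
np.set_printoptions(precision=4,suppress=True)
T=cv2.imread('pics/top0.png');S=cv2.imread('pics/scene0.png')
H,Sa,V=hsv(T)
b=[b for c,a,b in blobs((abs(H-115)<8)&(Sa>170)&(V>60),3000)][0]
ct=cv2.findContours(b.astype(np.uint8),cv2.RETR_EXTERNAL,cv2.CHAIN_APPROX_NONE)[0][0][:,0]
print('tub rim',cv2.minAreaRect(np.float32(cast('top',ct,.075)[:,:2]*1000)), cv2.boxPoints(cv2.minAreaRect(np.float32(cast('top',ct,.075)[:,:2]*1000))))
s=.7
print('mug rim',cast('top',[[548*s,197*s]],.08)); print('jar top',cast('top',[[232*s,203*s]],.085), cast('scene',[[404*s,520*s]],.085))
# disc: bright grey low saturation near (236,282)*.7 top, (482,459)*.7 scene
for n,im,q in(('top',T,(236,282)),('scene',S,(482,459))):
    H,Sa,V=hsv(im); m=np.zeros(V.shape,bool); x,y=int(q[0]*s),int(q[1]*s); m[y-12:y+13,x-12:x+13]=True
    for c,a,_ in blobs((V>85)&(Sa<60)&m,20): print('disc',n,c,a,cast(n,c,.037))
    H,Sa,V=hsv(im)
    for c,a,_ in blobs((abs(H-60)<10)&(Sa>150)&(V>100),5): print('green',n,c,a,cast(n,c,.012))
# orange parts (collar ellipse) near docked pen
for n,im,q in(('top',T,(222,322)),('scene',S,(538,418))):
    H,Sa,V=hsv(im); x,y=int(q[0]*s),int(q[1]*s); m=np.zeros(V.shape,bool); m[y-22:y+23,x-22:x+23]=True
    mm=(H<20)&(Sa>150)&(V>60)&m
    pts=np.argwhere(mm)[:,::-1].astype(np.int32); hull=cv2.convexHull(pts)[:,0]
    print('orange',n,mm.sum(),pts.min(0),pts.max(0), cast(n,pts.mean(0),.091))
# crops
cr=[cv2.resize(T[180:250,130:190],(400,466),interpolation=cv2.INTER_CUBIC),cv2.resize(S[270:350,310:400],(400,466),interpolation=cv2.INTER_CUBIC)]
cv2.imwrite('pics/dock.png',np.hstack(cr))
E
```

```text
tub rim ((477.978759765625, -357.48126220703125), (165.02870178222656, 201.54873657226562), 84.60516357421875) [[ 369.8929 -430.1555]
 [ 570.5489 -449.1048]
 [ 586.0646 -284.8071]
 [ 385.4086 -265.8577]]
mug rim [[ 0.6674 -0.3266  0.08  ]]
jar top [[0.6616 0.3426 0.085 ]] [[0.665  0.3517 0.085 ]]
disc top [160.7319 190.5217] 138 [[0.5216 0.3554 0.037 ]]
disc top [164.4937 196.9367] 79 [[0.5015 0.3434 0.037 ]]
green top [163.6471 209.9412] 17 [[0.4646 0.3508 0.012 ]]
disc scene [336.5191 319.7481] 131 [[0.5018 0.3467 0.037 ]]
green scene [348.4412 314.6765] 34 [[0.4647 0.3523 0.012 ]]
orange top 141 [148 219] [162 233] [[0.4064 0.3576 0.091 ]]
orange scene 299 [365 281] [385 303] [[0.4085 0.3631 0.091 ]]
```

View pics/dock.png

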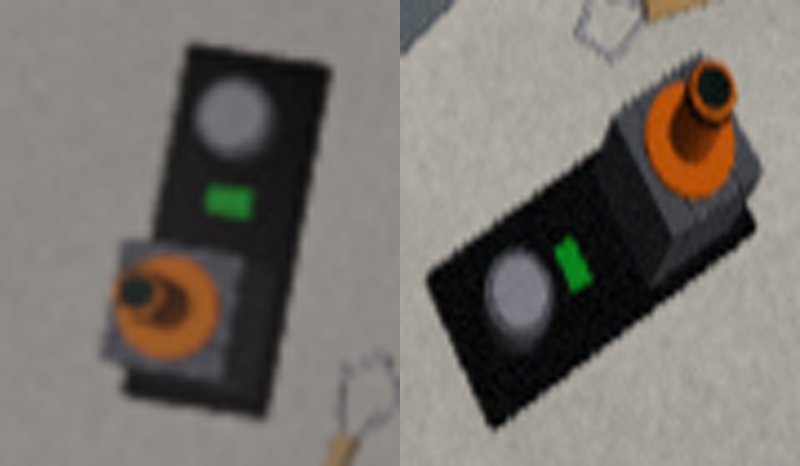

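```bash
python3 - <<'E'
from h import *
np.set_printoptions(precision=4,suppress=True)
for nm,t,s,z in(('disc',(164.4,196.8),(336.2,318.5),.037),('top',(150.1,223.6),(380.0,284.0),.149),('collar',(154.5,225.8),(375.3,293.6),.091)):
    a,b=cast('top',[t],z)[0],cast('scene',[s],z)[0]; print(nm,a,b,(a+b)/2)
E
```

```text
disc [0.5019 0.3437 0.037 ] [0.5005 0.3441 0.037 ] [0.5012 0.3439 0.037 ]
top [0.4075 0.3598 0.149 ] [0.4072 0.3613 0.149 ] [0.4074 0.3605 0.149 ]
collar [0.4072 0.3605 0.091 ] [0.4079 0.3637 0.091 ] [0.4076 0.3621 0.091 ]
```

```bash
cat >> h.py <<'E'
from scipy.spatial.transform import Rotation as Ro
def go(*ts):
    """print dp (tool axes) and turn from current pose to each [x,y,z,yaw]"""
    o=r.observe(); R=Ro.from_euler('xyz',o['tcp_rot'],degrees=True)
    print('clk',round(o['clock'],2),'pos',o['eef_pos'].round(4),'rot',o['tcp_rot'].round(2),'open',round(o['opening'],4),'ff',round(o['finger_force'],1),'F',o['ft_force'].round(1))
    for t in ts:
        dp=R.inv().apply(np.array(t[:3])-o['eef_pos']); w=(R.inv()*Ro.from_euler('xyz',[180,0,t[3]],degrees=True)).as_rotvec()
        print(t,'dp',dp.round(4),'dr',w.round(3))
E
python3 - <<'E'
from h import *
go([.573,-.132,.12,-19.5],[.573,-.132,.0145,-19.5])
E
```

```text
clk 0.1 pos [ 0.1687 -0.523   0.2179] rot [-1.7991e+02 -2.0000e-02  1.7870e+01] open 0.0929 ff 0.0 F [ 0.1 -0.5 -0.1]
[0.573, -0.132, 0.12, -19.5] dp [ 0.5047 -0.2479  0.0985] dr [-0.002  0.     0.652]
[0.573, -0.132, 0.0145, -19.5] dp [ 0.5047 -0.2478  0.204 ] dr [-0.002  0.     0.652]
```

apply_moves(dp=[[0.505,-0.248,0],[0.505,-0.248,0],[0.505,-0.248,0],[0.505,-0.248,0],[0.505,-0.248,0],[0.505,-0.248,0.05],[0.505,-0.248,0.0985],[0.505,-0.248,0.0985],[0.505,-0.248,0.0985],[0.505,-0.248,0.0985]], dr=[[0,0,0.652],[0,0,0.652],[0,0,0.652],[0,0,0.652],[0,0,0.652],[0,0,0.652],[0,0,0.652],[0,0,0.652],[-0.002,0,0.652],[-0.002,0,0.652]], fingers=[0.2,0.2,0.2,0.2,0.2,0.2,0.2,0.2,0.2,0.2])

```text
clock: 1.35
eef_pos: [0.5739, -0.1296, 0.118]
tcp_rot: [179.9, 0.1, -19.3]
ft_force: [-0.1, -0.4, -0.5]
opening: 0.0741
finger_force: 0.0
```

```bash
python3 - <<'E'
from h import *
go([.573,-.132,.0145,-19.5])
E
```

```text
clk 1.35 pos [ 0.5739 -0.1296  0.118 ] rot [ 1.7993e+02  1.2000e-01 -1.9350e+01] open 0.0741 ff 0.0 F [-0.1 -0.4 -0.5]
[0.573, -0.132, 0.0145, -19.5] dp [1.000e-04 2.500e-03 1.035e-01] dr [0.001 0.002 0.003]
```

apply_moves(dp=[[0,0.001,0.06],[0,0.001,0.09],[0,0.001,0.103],[0,0.001,0.103],[0,0.001,0.103],[0,0.001,0.103],[0,0.001,0.103],[0,0.001,0.103],[0,0.001,0.05],[0,0.001,0]], dr=[[0,0,0],[0,0,0],[0,0,0],[0,0,0],[0,0,0],[0,0,0],[0,0,0],[0,0,0],[0,0,0],[0,0,0]], fingers=[0.2,0.2,0.2,0.2,1,1,1,1,1,1])

```text
clock: 2.6
eef_pos: [0.5725, -0.1333, 0.1209]
tcp_rot: [179.9, 0.1, -19.5]
ft_force: [0.5, 0.0, -0.9]
opening: 0.0438
finger_force: 30.0
```

```bash
python3 - <<'E'
from h import *
go([.45,-.355,.14,-19.5],[.45,-.355,.05,-19.5])
E
```

```text
clk 2.6 pos [ 0.5725 -0.1333  0.1209] rot [ 1.799e+02  6.000e-02 -1.949e+01] open 0.0438 ff 30.0 F [ 0.5  0.  -0.9]
[0.45, -0.355, 0.14, -19.5] dp [-0.0415  0.2499 -0.0186] dr [0.002 0.001 0.   ]
[0.45, -0.355, 0.05, -19.5] dp [-0.0414  0.2498  0.0714] dr [0.002 0.001 0.   ]
```

apply_moves(dp=[[-0.0415,0.25,-0.019],[-0.0415,0.25,-0.019],[-0.0415,0.25,-0.019],[-0.0415,0.25,-0.019],[-0.0415,0.25,-0.019],[-0.0415,0.25,0.03],[-0.0415,0.25,0.066],[-0.0415,0.25,0.066],[-0.0415,0.25,0.066],[-0.0415,0.25,0.066]], dr=[[0,0,0],[0,0,0],[0,0,0],[0,0,0],[0,0,0],[0,0,0],[0,0,0],[0,0,0],[0,0,0],[0,0,0]], fingers=[1,1,1,1,1,1,1,1,0.25,0.25])

```text
clock: 3.85
eef_pos: [0.4517, -0.3562, 0.0566]
tcp_rot: [179.8, -0.2, -19.5]
ft_force: [-0.0, -0.0, 0.0]
opening: 0.0593
finger_force: 0.0
```

```bash
python3 - <<'E'
from h import *
T=r.camera('top'); cv2.imwrite('pics/t1.png',T)
go([.45,-.355,.14,-21.5],[.4505,.0245,.12,-21.5],[.4505,.0245,.0145,-21.5])
for c,a,rc,W,col in tiles(T): print(c.round(1),a,np.round(rc[0],1),np.round(rc[1],1),round(rc[2],1))
print([ (c.round(1)) for c,a in dots('top',T)])
E
```

```text
clk 3.9 pos [ 0.4515 -0.3562  0.0565] rot [179.8   -0.21 -19.47] open 0.0632 ff 0.0 F [ 0.7 -1.2  0.2]
[0.45, -0.355, 0.14, -21.5] dp [-0.0015 -0.0003 -0.0835] dr [ 0.003 -0.004  0.035]
[0.4505, 0.0245, 0.12, -21.5] dp [-0.1276 -0.3583 -0.0653] dr [ 0.003 -0.004  0.035]
[0.4505, 0.0245, 0.0145, -21.5] dp [-0.128  -0.3587  0.0402] dr [ 0.003 -0.004  0.035]
[234.4 141.9] 298 [674.6 129.4] [68.1 45.1] 35.7
[276.1 142. ] 296 [ 6.72e+02 -6.00e-01] [65.1 45.7] 28.7
[233.6 176.9] 244 [567.  134.3] [63.9 44.7] 6.1
[271.8 174.8] 273 [568.1  13.5] [64.9 43.4] 23.3
[310.4 215.4] 848 [454.2 -92.6] [158.7 105. ] 89.3
[231.9 207.3] 248 [466.4 139.1] [44.6 63.2] 70.2
[271.1 208.3] 303 [464.3  17.9] [45.5 66.5] 67.3
[array([230.7, 137.2]), array([273.5, 137.5]), array([269.4, 169.6]), array([233.2, 179.6]), array([315.8, 200.1]), array([232.5, 202.8]), array([268.8, 212.4]), array([385.7, 288.5]), array([177.5, 310.9])]
```

apply_moves(dp=[[0,0,-0.06],[0,0,-0.0835],[-0.128,-0.358,-0.0835],[-0.128,-0.358,-0.0835],[-0.128,-0.358,-0.0835],[-0.128,-0.358,-0.08],[-0.128,-0.358,-0.07],[-0.128,-0.358,-0.065],[-0.128,-0.358,-0.065],[-0.128,-0.358,-0.065]], dr=[[0,0,0],[0,0,0],[0.003,-0.004,0.035],[0.003,-0.004,0.035],[0.003,-0.004,0.035],[0.003,-0.004,0.035],[0.003,-0.004,0.035],[0.003,-0.004,0.035],[0.003,-0.004,0.035],[0.003,-0.004,0.035]], fingers=[0.25,0.25,0.25,0.25,0.25,0.25,0.25,0.25,0.25,0.25])

```text
clock: 5.15
eef_pos: [0.4498, 0.0249, 0.1197]
tcp_rot: [-179.9, 0.1, -21.4]
ft_force: [0.3, -0.8, 0.4]
opening: 0.0699
finger_force: 0.0
```

```bash
python3 - <<'E'
from h import *
go([.4505,.0245,.0145,-21.5])
E
```

```text
clk 5.15 pos [0.4498 0.0249 0.1197] rot [-1.7995e+02  8.0000e-02 -2.1380e+01] open 0.0699 ff 0.0 F [ 0.3 -0.8  0.4]
[0.4505, 0.0245, 0.0145, -21.5] dp [0.0009 0.0002 0.1052] dr [-0.001  0.001  0.002]
```

apply_moves(dp=[[0.001,0,0.06],[0.001,0,0.09],[0.001,0,0.1045],[0.001,0,0.1045],[0.001,0,0.1045],[0.001,0,0.1045],[0.001,0,0.1045],[0.001,0,0.1045],[0.001,0,0.05],[0.001,0,-0.02]], dr=[[0,0,0],[0,0,0],[0,0,0],[0,0,0],[0,0,0],[0,0,0],[0,0,0],[0,0,0],[0,0,0],[0,0,0]], fingers=[0.25,0.25,0.25,0.25,1,1,1,1,1,1])

```text
clock: 6.4
eef_pos: [0.449, 0.0248, 0.1317]
tcp_rot: [-180.0, 0.4, -21.5]
ft_force: [1.0, 0.3, 0.3]
opening: 0.0437
finger_force: 30.0
```

```bash
python3 - <<'E'
from h import *
go([.505,-.355,.14,-20],[.505,-.355,.055,-20])
E
```

```text
clk 6.4 pos [0.449  0.0248 0.1317] rot [-179.97    0.39  -21.49] open 0.0437 ff 30.0 F [1.  0.3 0.3]
[0.505, -0.355, 0.14, -20] dp [ 0.1912  0.3329 -0.0097] dr [-0.001  0.007 -0.026]
[0.505, -0.355, 0.055, -20] dp [0.1918 0.333  0.0753] dr [-0.001  0.007 -0.026]
```

apply_moves(dp=[[0.182,0.336,-0.01],[0.182,0.336,-0.01],[0.182,0.336,-0.01],[0.182,0.336,-0.01],[0.182,0.336,-0.01],[0.182,0.336,-0.01],[0.182,0.336,-0.01],[0.182,0.336,0.04],[0.182,0.336,0.07],[0.182,0.336,0.07]], dr=[[0,0,0],[0,0,0],[0,0,0],[0,0,0],[0,0,0],[0,0,0],[0,0,0],[0,0,0],[0,0,0],[0,0,0]], fingers=[1,1,1,1,1,1,1,1,1,0.25])

```text
clock: 7.65
eef_pos: [0.4946, -0.3518, 0.0578]
tcp_rot: [-179.8, 0.5, -21.4]
ft_force: [0.1, -0.0, -0.5]
opening: 0.0494
finger_force: 0.0
```

```bash
python3 - <<'E'
from h import *
go([.495,-.36,.14,-21],[.476,.137,.12,-21])
E
```

```text
clk 7.65 pos [ 0.4946 -0.3518  0.0578] rot [-179.76    0.54  -21.45] open 0.0494 ff 0.0 F [ 0.1 -0.  -0.5]
[0.495, -0.36, 0.14, -21] dp [ 0.0026  0.0072 -0.0823] dr [-0.004  0.009 -0.008]
[0.476, 0.137, 0.12, -21] dp [-0.1966 -0.4484 -0.0585] dr [-0.004  0.009 -0.008]
```

apply_moves(dp=[[0,0,0],[0,0,-0.06],[-0.01,-0.02,-0.082],[-0.196,-0.448,-0.082],[-0.196,-0.448,-0.082],[-0.196,-0.448,-0.082],[-0.196,-0.448,-0.082],[-0.196,-0.448,-0.07],[-0.196,-0.448,-0.059],[-0.196,-0.448,-0.059]], dr=[[0,0,0],[0,0,0],[-0.004,0.009,-0.008],[-0.004,0.009,-0.008],[-0.004,0.009,-0.008],[-0.004,0.009,-0.008],[-0.004,0.009,-0.008],[-0.004,0.009,-0.008],[-0.004,0.009,-0.008],[-0.004,0.009,-0.008]], fingers=[0.25,0.25,0.25,0.25,0.25,0.25,0.25,0.25,0.25,0.25])

```text
clock: 8.9
eef_pos: [0.4803, 0.1059, 0.1267]
tcp_rot: [179.9, -0.6, -21.0]
ft_force: [0.4, 0.8, -0.5]
opening: 0.0698
finger_force: 0.0
```

apply_moves(dp=[[-0.002,-0.003,0],[-0.002,-0.003,0],[0,0,0],[0,0,0],[0,0,0],[0,0,0],[0,0,0],[0,0,0],[0,0,0],[0,0,0]], dr=[[0,0,0],[0,0,0],[0,0,0],[0,0,0],[0,0,0],[0,0,0],[0,0,0],[0,0,0],[0,0,0],[0,0,0]], fingers=[0.25,0.25,0.25,0.25,0.25,0.25,0.25,0.25,0.25,0.25])

```text
clock: 10.15
eef_pos: [0.4792, 0.1037, 0.1243]
tcp_rot: [179.8, -0.3, -21.0]
ft_force: [0.3, 0.4, -0.1]
opening: 0.0697
finger_force: 0.0
```

```bash
python3 - <<'E'
from h import *
go([.476,.137,.0145,-21])
E
```

```text
clk 10.15 pos [0.4792 0.1037 0.1243] rot [179.83  -0.32 -21.03] open 0.0697 ff 0.0 F [ 0.3  0.4 -0.1]
[0.476, 0.137, 0.0145, -21] dp [-0.0156 -0.0302  0.1096] dr [ 0.003 -0.006 -0.001]
```

apply_moves(dp=[[-0.0155,-0.03,0],[-0.0155,-0.03,0.06],[-0.0155,-0.03,0.1],[-0.0155,-0.03,0.1095],[-0.0155,-0.03,0.1095],[-0.0155,-0.03,0.1095],[-0.0155,-0.03,0.1095],[-0.0155,-0.03,0.1095],[-0.0155,-0.03,0.05],[-0.0155,-0.03,-0.015]], dr=[[0.003,-0.006,0],[0.003,-0.006,0],[0.003,-0.006,0],[0.003,-0.006,0],[0.003,-0.006,0],[0.003,-0.006,0],[0.003,-0.006,0],[0.003,-0.006,0],[0.003,-0.006,0],[0.003,-0.006,0]], fingers=[0.25,0.25,0.25,0.25,0.25,1,1,1,1,1])

```text
clock: 11.4
eef_pos: [0.4746, 0.1371, 0.1374]
tcp_rot: [179.9, 0.2, -21.0]
ft_force: [1.7, -0.0, 0.1]
opening: 0.0435
finger_force: 30.0
```

```bash
python3 - <<'E'
from h import *
go([.47,-.36,.15,-20],[.47,-.36,.07,-20])
E
```

```text
clk 11.4 pos [0.4746 0.1371 0.1374] rot [ 1.7994e+02  1.5000e-01 -2.1050e+01] open 0.0435 ff 30.0 F [ 1.7 -0.   0.1]
[0.47, -0.36, 0.15, -20] dp [ 0.1742  0.4656 -0.0126] dr [ 0.001  0.003 -0.018]
[0.47, -0.36, 0.07, -20] dp [0.1745 0.4655 0.0674] dr [ 0.001  0.003 -0.018]
```

apply_moves(dp=[[0.174,0.4655,-0.012],[0.174,0.4655,-0.012],[0.174,0.4655,-0.012],[0.174,0.4655,-0.012],[0.174,0.4655,-0.012],[0.174,0.4655,-0.012],[0.174,0.4655,-0.012],[0.174,0.4655,-0.012],[0.174,0.4655,-0.012],[0.174,0.4655,0.02]], dr=[[0,0,0],[0,0,0],[0,0,0],[0,0,0],[0,0,0],[0,0,0],[0,0,0],[0,0,0],[0,0,0],[0,0,0]], fingers=[1,1,1,1,1,1,1,1,1,1])

```text
clock: 12.65
eef_pos: [0.4718, -0.3613, 0.1184]
tcp_rot: [179.9, -0.2, -21.1]
ft_force: [-0.7, -0.0, -0.5]
opening: 0.0437
finger_force: 30.0
```

```bash
python3 - <<'E'
from h import *
cv2.imwrite('pics/s2.png',cv2.resize(r.camera('scene'),(800,600)))
go([.47,-.36,.15,-20],[.47,-.36,.065,-20])
E
```

```text
clk 12.7 pos [ 0.4692 -0.3578  0.1124] rot [-179.84    0.28  -21.09] open 0.0437 ff 30.0 F [-1.3  0.7 -5. ]
[0.47, -0.36, 0.15, -20] dp [ 0.0014  0.0016 -0.0376] dr [-0.003  0.005 -0.019]
[0.47, -0.36, 0.065, -20] dp [0.0018 0.0019 0.0474] dr [-0.003  0.005 -0.019]
```

View pics/s2.png

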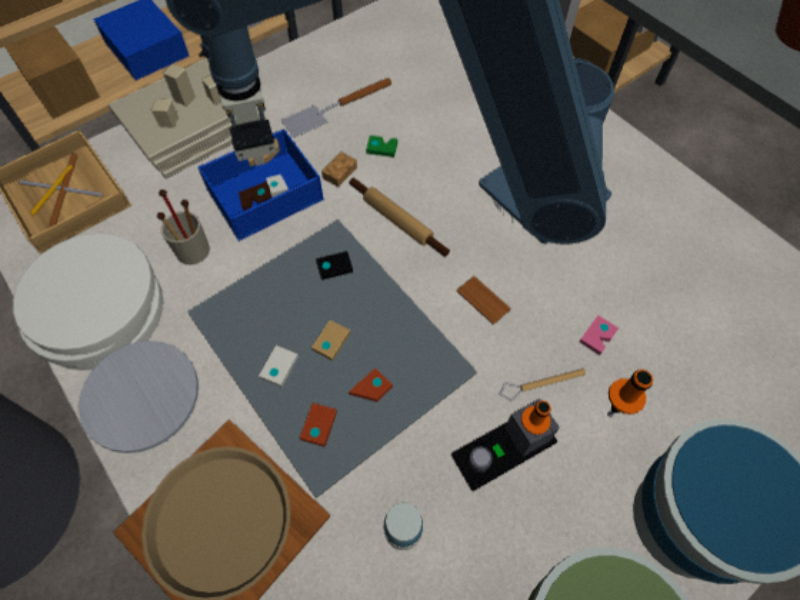

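The snapped (275,185) and bitten (255,195) tiles are in the tub, and cornerless hangs above it at (262,152).

apply_moves(dp=[[0,0.005,0.03],[0,0.005,0.047],[0,0.005,0.047],[0,0.005,0.047],[0,0.005,0.047],[0,0.005,0.047],[0,0.005,0.01],[0,0.005,-0.035],[-0.08,-0.05,-0.035],[-0.16,-0.1,-0.035]], dr=[[0,0,0],[0,0,0],[0,0,0],[0,0,0],[0,0,0],[0,0,0],[0,0,0],[0,0,-0.1],[0,0,-0.25],[0,0,-0.4]], fingers=[1,1,1,0.25,0.25,0.25,0.25,0.25,0.25,0.25])

```text
clock: 13.95
eef_pos: [0.3963, -0.262, 0.1525]
tcp_rot: [179.9, -0.1, 2.1]
ft_force: [-0.1, 0.7, 0.4]
opening: 0.0698
finger_force: 0.0
```

```bash
python3 - <<'E'
from h import *
T=r.camera('top')
for c,a,rc,W,col in tiles(T): print(c.round(1),a,np.round(rc[0],1),np.round(rc[1],1),round(rc[2],1))
go([.557,.134,.12,6.5])
E
```

```text
[234.5 142. ] 302 [674.5 129.3] [68.5 45.2] 35.7
[276.1 142. ] 296 [ 6.72e+02 -6.00e-01] [65.1 45.7] 28.7
[233.6 176.8] 246 [567.  134.1] [63.9 45. ] 6.1
[271.8 174.9] 274 [568.1  13.4] [65.  43.4] 23.6
[313.7 205.5] 317 [ 471.  -113.8] [45.2 66.4] 68.6
clk 14.0 pos [ 0.3887 -0.2518  0.1494] rot [-179.41    0.47    2.61] open 0.0698 ff 0.0 F [-4.2  7.6 -2.2]
[0.557, 0.134, 0.12, 6.5] dp [ 0.1859 -0.3775  0.0317] dr [-0.011  0.008 -0.068]
```

apply_moves(dp=[[0.186,-0.378,0],[0.186,-0.378,0],[0.186,-0.378,0],[0.186,-0.378,0.01],[0.186,-0.378,0.02],[0.186,-0.378,0.03],[0.186,-0.378,0.03],[0.186,-0.378,0.03],[0.186,-0.378,0.03],[0.186,-0.378,0.03]], dr=[[0,0,-0.08],[0,0,-0.08],[0,0,-0.08],[0,0,-0.08],[0,0,-0.08],[0,0,-0.08],[0,0,-0.08],[0,0,-0.08],[0,0,-0.08],[0,0,-0.08]], fingers=[0.25,0.25,0.25,0.25,0.25,0.25,0.25,0.25,0.25,0.25])

```text
clock: 15.25
eef_pos: [0.5701, 0.1202, 0.1221]
tcp_rot: [180.0, -0.0, 6.4]
ft_force: [0.0, 0.5, 0.2]
opening: 0.0699
finger_force: 0.0
```

```bash
python3 - <<'E'
from h import *
go([.557,.134,.0145,6.5])
E
```

```text
clk 15.25 pos [0.5701 0.1202 0.1221] rot [ 1.7999e+02 -1.0000e-02  6.3700e+00] open 0.0699 ff 0.0 F [0.  0.5 0.2]
[0.557, 0.134, 0.0145, 6.5] dp [-0.0115 -0.0152  0.1076] dr [ 0.    -0.    -0.002]
```

apply_moves(dp=[[-0.0115,-0.015,0],[-0.0115,-0.015,0.06],[-0.0115,-0.015,0.1],[-0.0115,-0.015,0.1075],[-0.0115,-0.015,0.1075],[-0.0115,-0.015,0.1075],[-0.0115,-0.015,0.1075],[-0.0115,-0.015,0.1075],[-0.0115,-0.015,0.05],[-0.0115,-0.015,-0.02]], dr=[[0,0,0],[0,0,0],[0,0,0],[0,0,0],[0,0,0],[0,0,0],[0,0,0],[0,0,0],[0,0,0],[0,0,0]], fingers=[0.25,0.25,0.25,0.25,0.25,1,1,1,1,1])

```text
clock: 16.5
eef_pos: [0.556, 0.135, 0.1344]
tcp_rot: [-180.0, 0.2, 6.5]
ft_force: [1.2, -0.4, -1.1]
opening: 0.0437
finger_force: 30.0
```

```bash
python3 - <<'E'
from h import *
go([.475,-.355,.15,-5],[.475,-.355,.065,-5])
E
```

```text
clk 16.5 pos [0.556  0.135  0.1344] rot [-179.97    0.19    6.45] open 0.0437 ff 30.0 F [ 1.2 -0.4 -1.1]
[0.475, -0.355, 0.15, -5] dp [-0.1356  0.4777 -0.0153] dr [-0.     0.003  0.2  ]
[0.475, -0.355, 0.065, -5] dp [-0.1354  0.4778  0.0697] dr [-0.     0.003  0.2  ]
```

apply_moves(dp=[[-0.135,0.478,-0.015],[-0.135,0.478,-0.015],[-0.135,0.478,-0.015],[-0.135,0.478,-0.015],[-0.135,0.478,-0.015],[-0.135,0.478,-0.015],[-0.135,0.478,-0.015],[-0.135,0.478,-0.015],[-0.135,0.478,-0.015],[-0.135,0.478,0.02]], dr=[[0,0,0.2],[0,0,0.2],[0,0,0.2],[0,0,0.2],[0,0,0.2],[0,0,0.2],[0,0,0.2],[0,0,0.2],[0,0,0.2],[0,0,0.2]], fingers=[1,1,1,1,1,1,1,1,1,1])

```text
clock: 17.75
eef_pos: [0.478, -0.357, 0.1161]
tcp_rot: [179.8, -0.3, -5.1]
ft_force: [0.4, -0.7, -1.0]
opening: 0.044
finger_force: 30.0
```

```bash
python3 - <<'E'
from h import *
go([.475,-.355,.15,-5],[.475,-.355,.068,-5])
E
```

```text
clk 17.75 pos [ 0.478  -0.357   0.1161] rot [179.8   -0.25  -5.09] open 0.044 ff 30.0 F [ 0.4 -0.7 -1. ]
[0.475, -0.355, 0.15, -5] dp [-0.003  -0.0016 -0.0339] dr [ 0.004 -0.004 -0.002]
[0.475, -0.355, 0.068, -5] dp [-0.0034 -0.0019  0.0481] dr [ 0.004 -0.004 -0.002]
```

apply_moves(dp=[[0,0,0.03],[0,0,0.047],[0,0,0.047],[0,0,0.047],[0,0,0.047],[0,0,0.047],[0,0,0.01],[0,0,-0.04],[-0.06,-0.03,-0.08],[-0.11,-0.05,-0.11]], dr=[[0,0,0],[0,0,0],[0,0,0],[0,0,0],[0,0,0],[0,0,0],[0,0,0],[0,0,0],[0,0,0],[0,0,0]], fingers=[1,1,1,0.25,0.25,0.25,0.25,0.25,0.25,0.25])

```text
clock: 19.0
eef_pos: [0.3821, -0.3013, 0.2183]
tcp_rot: [179.9, -0.0, -5.0]
ft_force: [0.4, -0.8, 2.4]
opening: 0.0696
finger_force: 0.0
```

```bash
python3 - <<'E'
from h import *
S=r.camera('scene');T=r.camera('top')
cv2.imwrite('pics/s3.png',np.hstack([cv2.resize(T[150:250,345:440],(400,420)),cv2.resize(S[80:175,130:235],(400,420))]))
for c,a,rc,W,col in tiles(T): print(c.round(1),a,np.round(rc[0],1),np.round(rc[1],1),round(rc[2],1))
go([.407,.361,.22,0])
E
```

```text
[234.5 142. ] 302 [674.5 129.3] [68.5 45.2] 35.7
[276.1 142. ] 296 [ 6.72e+02 -6.00e-01] [65.1 45.7] 28.7
[271.8 174.9] 275 [568.   13.5] [65.  43.6] 23.3
[313.7 205.5] 317 [ 471.  -113.8] [45.2 66.4] 68.6
clk 19.1 pos [ 0.3807 -0.3005  0.2209] rot [ 1.7978e+02 -1.5000e-01 -5.0200e+00] open 0.0698 ff 0.0 F [-0.4 -0.   0.6]
[0.407, 0.361, 0.22, 0] dp [-0.0317 -0.6612 -0.0017] dr [ 0.004 -0.003 -0.088]
```

View pics/s3.png

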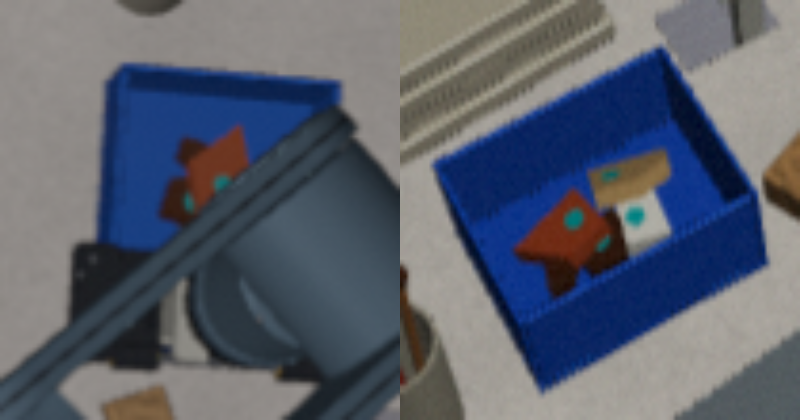

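All four faulty tiles are visible inside the tub: terracotta and bitten at right-crop (575,230), cornerless at (625,175) and snapped at (640,220). Next is the pen.

apply_moves(dp=[[-0.032,-0.661,-0.002],[-0.032,-0.661,-0.002],[-0.032,-0.661,-0.002],[-0.032,-0.661,-0.002],[-0.032,-0.661,-0.002],[-0.032,-0.661,-0.002],[-0.032,-0.661,-0.002],[-0.032,-0.661,-0.002],[-0.032,-0.661,-0.002],[-0.032,-0.661,-0.002]], dr=[[0,0,-0.088],[0,0,-0.088],[0,0,-0.088],[0,0,-0.088],[0,0,-0.088],[0,0,-0.088],[0,0,-0.088],[0,0,-0.088],[0,0,-0.088],[0,0,-0.088]], fingers=[0.4,0.4,0.4,0.4,0.4,0.4,0.4,0.4,0.4,0.4])

```text
clock: 20.35
eef_pos: [0.4073, 0.3255, 0.2188]
tcp_rot: [-180.0, -0.0, 0.1]
ft_force: [1.1, -0.2, 0.0]
opening: 0.0558
finger_force: 0.0
```

```bash
python3 - <<'E'
from h import *
go([.4073,.361,.22,0])
E
```

```text
clk 20.35 pos [0.4073 0.3255 0.2188] rot [-1.7997e+02 -4.0000e-02  6.0000e-02] open 0.0558 ff 0.0 F [ 1.1 -0.2  0. ]
[0.4073, 0.361, 0.22, 0] dp [-0.     -0.0355 -0.0011] dr [-0.001 -0.001  0.001]
```

apply_moves(dp=[[0,-0.0355,0],[0,-0.0355,0],[0,-0.0355,0],[0,-0.0355,0.03],[0,-0.0355,0.06],[0,-0.0355,0.09],[0,-0.0355,0.12],[0,-0.0355,0.12],[0,-0.0355,0.12],[0,-0.0355,0.12]], dr=[[0,0,0],[0,0,0],[0,0,0],[0,0,0],[0,0,0],[0,0,0],[0,0,0],[0,0,0],[0,0,0],[0,0,0]], fingers=[0.4,0.4,0.4,0.4,0.4,0.4,0.4,0.4,0.4,0.4])

```text
clock: 21.6
eef_pos: [0.4082, 0.3586, 0.1005]
tcp_rot: [-179.9, -0.1, 0.0]
ft_force: [0.0, -0.6, -0.4]
opening: 0.0554
finger_force: 0.0
```

```bash
python3 - <<'E'
from h import *
go([.4073,.361,.098,0])
S=r.camera('scene');T=r.camera('top')
cv2.imwrite('pics/s4.png',np.hstack([cv2.resize(T[180:260,110:200],(400,400)),cv2.resize(S[230:330,320:420],(400,400))]))
E
```

```text
clk 21.6 pos [0.4082 0.3586 0.1005] rot [-1.7991e+02 -1.3000e-01  2.0000e-02] open 0.0554 ff 0.0 F [ 0.  -0.6 -0.4]
[0.4073, 0.361, 0.098, 0] dp [-0.0009 -0.0024  0.0025] dr [-0.002 -0.002  0.   ]
```

View pics/s4.png

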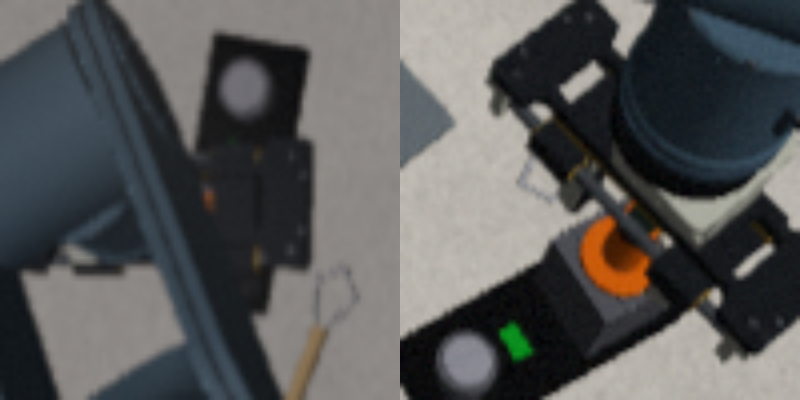

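The fingers straddle the handle at right-crop (640,215), with the handle between the pads. Closing now, then lifting.

apply_moves(dp=[[-0.001,-0.0024,0.0025],[-0.001,-0.0024,0.0025],[-0.001,-0.0024,0.0025],[-0.001,-0.0024,0.0025],[-0.001,-0.0024,0.0025],[-0.001,-0.0024,0.0025],[-0.001,-0.0024,-0.02],[-0.001,-0.0024,-0.06],[-0.001,-0.0024,-0.1],[-0.001,-0.0024,-0.115]], dr=[[-0.002,-0.002,0],[-0.002,-0.002,0],[-0.002,-0.002,0],[-0.002,-0.002,0],[-0.002,-0.002,0],[-0.002,-0.002,0],[-0.002,-0.002,0],[-0.002,-0.002,0],[-0.002,-0.002,0],[-0.002,-0.002,0]], fingers=[0.4,1,1,1,1,1,1,1,1,1])

```text
clock: 22.95
eef_pos: [0.407, 0.3612, 0.216]
tcp_rot: [-180.0, -0.1, 0.0]
ft_force: [-0.1, 0.5, -1.8]
opening: 0.0226
finger_force: 30.0
```

```bash
python3 - <<'E'
from h import *
go([.501,.344,.20,0])
E
```

```text
clk 22.95 pos [0.407  0.3612 0.216 ] rot [-1.8e+02 -6.0e-02  4.0e-02] open 0.0226 ff 30.0 F [-0.1  0.5 -1.8]
[0.501, 0.344, 0.2, 0] dp [0.094  0.0173 0.0161] dr [-0.    -0.001  0.001]
```

apply_moves(dp=[[0.05,0.01,0],[0.094,0.0173,0],[0.094,0.0173,0.03],[0.094,0.0173,0.066],[0.094,0.0173,0.066],[0.094,0.0173,0.066],[0.094,0.0173,0.066],[0.094,0.0173,0.066],[0.094,0.0173,0.066],[0.094,0.0173,0.066]], dr=[[0,0,0],[0,0,0],[0,0,0],[0,0,0],[0,0,0],[0,0,0],[0,0,0],[0,0,0],[0,0,0],[0,0,0]], fingers=[1,1,1,1,1,1,1,1,1,1])

```text
clock: 24.2
eef_pos: [0.5, 0.3435, 0.148]
tcp_rot: [179.9, 0.1, 0.0]
ft_force: [-0.2, -0.1, -0.4]
opening: 0.0229
finger_force: 30.0
```

```bash
python3 - <<'E'
from h import *
go([.501,.344,.12,0])
S=r.camera('scene'); o=r.observe()
cv2.imwrite('pics/s5.png',cv2.resize(S[255:345,295:415],(800,600),interpolation=cv2.INTER_CUBIC))
p=o['eef_pos']; q=proj('scene',[p-[0,0,.083],[.501,.344,.037],p-[0,0,.010]]); print(q,(q-[295,255])*6.667)
E
```

```text
clk 24.2 pos [0.5    0.3435 0.148 ] rot [1.7991e+02 1.1000e-01 5.0000e-02] open 0.0229 ff 30.0 F [-0.2 -0.1 -0.4]
[0.501, 0.344, 0.12, 0] dp [ 0.0011 -0.0006  0.028 ] dr [0.002 0.002 0.001]
[[337.61724424 314.84013449]
 [335.99881751 318.59686603]
 [341.75326074 305.41324852]] [[284.12916733 398.95417667]
 [273.33911634 424.00030585]
 [311.70398932 336.10512789]]
```

View pics/s5.png

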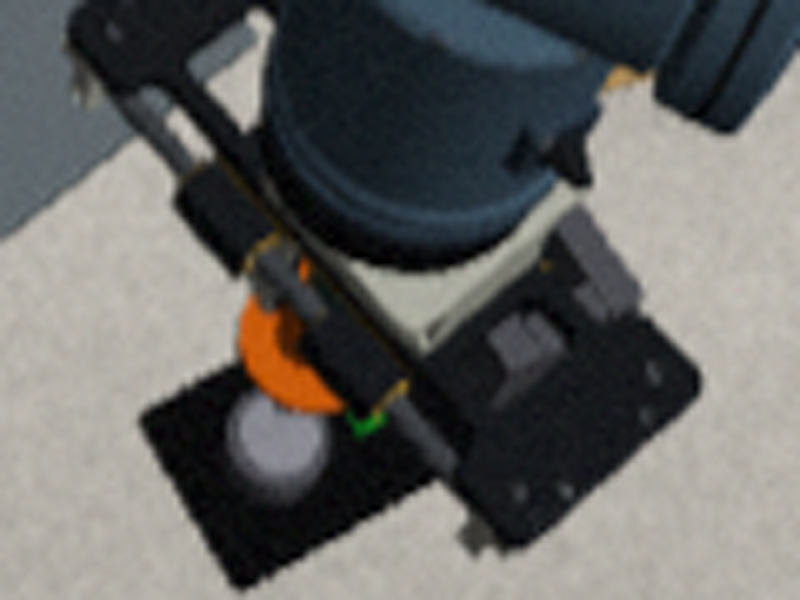

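apply_moves(dp=[[0.001,0,0.015],[0.001,0,0.024],[0.001,0,0.028],[0.001,0,0.03],[0.001,0,0.032],[0.001,0,0.032],[0.001,0,0.032],[0.001,0,0.032],[0.001,0,0.032],[0.001,0,0.032]], dr=[[0.002,0.002,0],[0.002,0.002,0],[0.002,0.002,0],[0.002,0.002,0],[0.002,0.002,0],[0.002,0.002,0],[0.002,0.002,0],[0.002,0.002,0],[0.002,0.002,0],[0.002,0.002,0]], fingers=[1,1,1,1,1,1,1,1,1,1])

```text
clock: 25.5
eef_pos: [0.5009, 0.3434, 0.1157]
tcp_rot: [-180.0, 0.0, 0.0]
ft_force: [-1.5, -0.7, 0.1]
opening: 0.0222
finger_force: 30.0
```

```bash
python3 - <<'E'
from h import *
go([.6868,.0082,.15,0])
E
```

```text
clk 25.5 pos [0.5009 0.3434 0.1157] rot [-1.7998e+02  1.0000e-02  4.0000e-02] open 0.0222 ff 30.0 F [-1.5 -0.7  0.1]
[0.6868, 0.0082, 0.15, 0] dp [ 0.1856  0.3353 -0.0344] dr [-0.     0.     0.001]
```

```bash
cat >> h.py <<'E'
def favg(n=8):
    f=[]
    for _ in range(n): r.camera('scene'); f.append(r.observe()['ft_force'])
    print('Favg',np.mean(f,0).round(2),'sd',np.std(f,0).round(2)); return f
E
python3 - <<'E'
from h import *
favg()
E
```

```text
Favg [-0.99 -0.31  0.7 ] sd [0.42 0.52 0.39]
```

apply_moves(dp=[[0,0,0.001],[0,0,0.002],[0,0,0.002],[0,0,0.002],[0,0,0.002],[0,0,0.002],[0,0,0.002],[0,0,0.002],[0,0,0.002],[0,0,0.002]], dr=[[0,0,0],[0,0,0],[0,0,0],[0,0,0],[0,0,0],[0,0,0],[0,0,0],[0,0,0],[0,0,0],[0,0,0]], fingers=[1,1,1,1,1,1,1,1,1,1])

```text
clock: 27.15
eef_pos: [0.5008, 0.3434, 0.1136]
tcp_rot: [-180.0, 0.0, 0.0]
ft_force: [-0.7, -0.4, 2.5]
opening: 0.0229
finger_force: 30.0
```

```bash
python3 - <<'E'
from h import *
favg(); go([.501,.344,.12,0])
E
```

```text
Favg [-0.89 -0.05  1.74] sd [0.61 0.27 0.36]
clk 27.55 pos [0.5008 0.3434 0.1136] rot [-1.7999e+02  2.0000e-02  4.0000e-02] open 0.0227 ff 30.0 F [-1.  -0.3  2. ]
[0.501, 0.344, 0.12, 0] dp [ 0.0002 -0.0006 -0.0064] dr [-0.     0.     0.001]
```

apply_moves(dp=[[0,0,-0.045],[0.186,0.335,-0.045],[0.186,0.335,-0.045],[0.186,0.335,-0.045],[0.186,0.335,-0.045],[0.186,0.335,-0.045],[0.186,0.335,-0.045],[0.186,0.335,-0.035],[0.186,0.335,-0.02],[0.186,0.335,-0.01]], dr=[[0,0,0],[0,0,0],[0,0,0],[0,0,0],[0,0,0],[0,0,0],[0,0,0],[0,0,0],[0,0,0],[0,0,0]], fingers=[1,1,1,1,1,1,1,1,1,1])

```text
clock: 28.8
eef_pos: [0.6856, 0.0103, 0.1215]
tcp_rot: [-179.9, 0.2, 0.1]
ft_force: [0.3, -0.4, -2.1]
opening: 0.0227
finger_force: 30.0
```

```bash
python3 - <<'E'
from h import *
favg(6)
go([.6868,.0082,.1025,0])
S=r.camera('scene'); T=r.camera('top')
for n,im in(('scene',S),('top',T)):
  for c,a in dots(n,im): print(n,c.round(1),a,cast(n,c,.026)[0].round(4))
cv2.imwrite('pics/s6.png',cv2.resize(S[220:310,150:270],(800,600),interpolation=cv2.INTER_CUBIC))
p=r.observe()['eef_pos']; q=proj('scene',[p-[0,0,.081]]); print((q-[150,220])*6.667)
E
```

```text
Favg [-0.13 -0.33 -1.62] sd [0.19 0.54 0.43]
clk 29.1 pos [0.6873 0.0095 0.1243] rot [-1.7999e+02 -5.0000e-02  1.2000e-01] open 0.023 ff 30.0 F [-0.3 -0.9 -1. ]
[0.6868, 0.0082, 0.1025, 0] dp [-0.0006  0.0013  0.0218] dr [-0.    -0.001  0.002]
scene [184.4 119.2] 5 [ 0.4566 -0.3967  0.026 ]
scene [228.  185.2] 23 [ 0.4872 -0.1173  0.026 ]
scene [422.6 228.8] 21 [0.1619 0.3083 0.026 ]
scene [227.7 241.1] 24 [0.5849 0.0226 0.026 ]
scene [192.6 261.4] 5 [0.6859 0.0143 0.026 ]
scene [220.  302.3] 32 [0.6902 0.143  0.026 ]
top [230.7 137.5] 14 [0.6886 0.1408 0.026 ]
top [273.5 138.2] 13 [0.6846 0.007  0.026 ]
top [397.8 193.6] 14 [ 0.5046 -0.3747  0.026 ]
top [389.4 198.2] 5 [ 0.4907 -0.348   0.026 ]
top [315.8 200.1] 23 [ 0.4875 -0.1205  0.026 ]
top [393.6 209.6] 13 [ 0.455  -0.3597  0.026 ]
top [406.1 209.4] 11 [ 0.4553 -0.3985  0.026 ]
top [385.  289.2] 23 [ 0.2129 -0.3245  0.026 ]
[[265.03995987 250.14411501]]
```

View pics/s6.png

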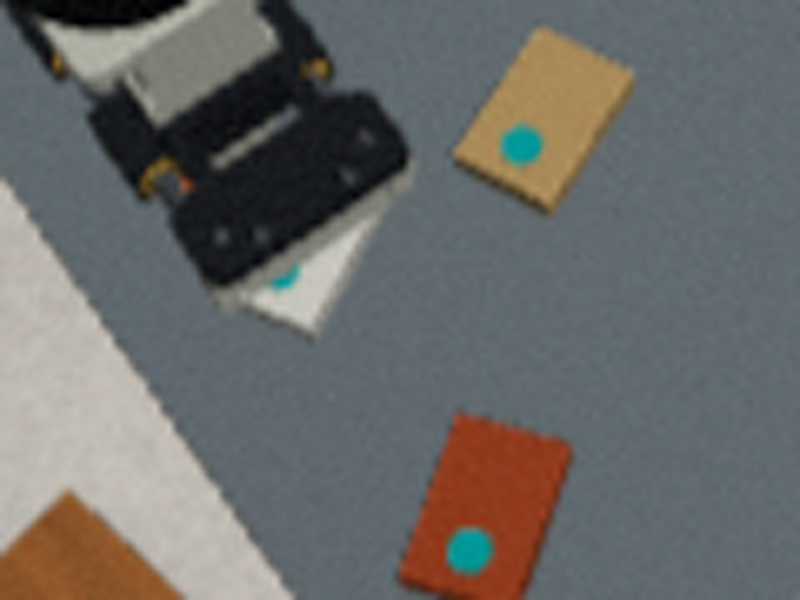

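The view shows white under the gripper, with its dot just visible at (285,278). Buff's dot is at (522,145) and terracotta's at (470,550), and neither tile has moved.

apply_moves(dp=[[0,0.001,0.008],[0,0.001,0.014],[0,0.001,0.017],[0,0.001,0.019],[0,0.001,0.0205],[0,0.001,0.022],[0,0.001,0.022],[0,0.001,0.022],[0,0.001,0.022],[0,0.001,0.022]], dr=[[0,0,0],[0,0,0],[0,0,0],[0,0,0],[0,0,0],[0,0,0],[0,0,0],[0,0,0],[0,0,0],[0,0,0]], fingers=[1,1,1,1,1,1,1,1,1,1])

```text
clock: 30.45
eef_pos: [0.6871, 0.0075, 0.1016]
tcp_rot: [-180.0, 0.0, 0.0]
ft_force: [-1.7, -0.3, 2.1]
opening: 0.0228
finger_force: 30.0
```

```bash
python3 - <<'E'
from h import *
favg(8); go([.5847,.0220,.125,0])
E
```

```text
Favg [-2.05 -0.19  2.2 ] sd [0.37 0.2  0.37]
clk 30.85 pos [0.6872 0.0075 0.1015] rot [-1.7999e+02  1.0000e-02  5.0000e-02] open 0.0222 ff 30.0 F [-2.5  0.2  2.4]
[0.5847, 0.022, 0.125, 0] dp [-0.1025 -0.0146 -0.0234] dr [-0.     0.     0.001]
```

apply_moves(dp=[[0,0,-0.03],[0,0,-0.03],[-0.05,-0.007,-0.03],[-0.1025,-0.0146,-0.03],[-0.1025,-0.0146,-0.03],[-0.1025,-0.0146,-0.025],[-0.1025,-0.0146,-0.02],[-0.1025,-0.0146,-0.02],[-0.1025,-0.0146,-0.02],[-0.1025,-0.0146,-0.02]], dr=[[0,0,0],[0,0,0],[0,0,0],[0,0,0],[0,0,0],[0,0,0],[0,0,0],[0,0,0],[0,0,0],[0,0,0]], fingers=[1,1,1,1,1,1,1,1,1,1])

```text
clock: 32.1
eef_pos: [0.585, 0.022, 0.1215]
tcp_rot: [-180.0, 0.0, 0.0]
ft_force: [-0.1, 0.4, -2.0]
opening: 0.0223
finger_force: 30.0
```

```bash
python3 - <<'E'
from h import *
S=r.camera('scene'); T=r.camera('top')
go([.5847,.0220,.1025,0])
for n,im in(('scene',S),('top',T)):
  for c,a in dots(n,im): print(n,c.round(1),a,cast(n,c,.026)[0].round(4))
cv2.imwrite('pics/s7.png',np.hstack([cv2.resize(S[210:310,170:270],(400,400),interpolation=cv2.INTER_CUBIC),cv2.resize(T[120:220,220:320],(400,400),interpolation=cv2.INTER_CUBIC)]))
E
```

```text
clk 32.2 pos [0.5848 0.022  0.1216] rot [-1.7999e+02  0.0000e+00  5.0000e-02] open 0.023 ff 30.0 F [-0.3  0.  -1.2]
[0.5847, 0.022, 0.1025, 0] dp [-0.0001 -0.      0.0191] dr [-0.     0.     0.001]
scene [422.6 228.8] 21 [0.1619 0.3083 0.026 ]
scene [226. 242.] 7 [0.5896 0.022  0.026 ]
scene [191.4 260. ] 25 [0.6862 0.0091 0.026 ]
scene [220.  302.3] 32 [0.6902 0.143  0.026 ]
top [230.6 137.4] 13 [0.689  0.1411 0.026 ]
top [397.8 193.6] 14 [ 0.5046 -0.3747  0.026 ]
top [389.4 198.2] 5 [ 0.4907 -0.348   0.026 ]
top [315.8 200.1] 23 [ 0.4875 -0.1205  0.026 ]
top [393.6 209.6] 13 [ 0.455  -0.3597  0.026 ]
top [406.1 209.4] 11 [ 0.4553 -0.3985  0.026 ]
top [384.9 289.1] 24 [ 0.2132 -0.3242  0.026 ]
```

View pics/s7.png

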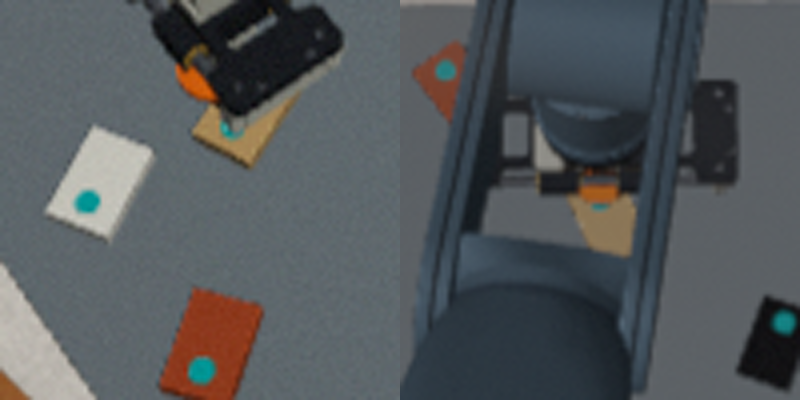

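White has not been disturbed. The pen tip is visible over buff's dot at left-crop (232,125).

apply_moves(dp=[[0,0,0.006],[0,0,0.011],[0,0,0.014],[0,0,0.016],[0,0,0.018],[0,0,0.0195],[0,0,0.0195],[0,0,0.0195],[0,0,0.0195],[0,0,0.0195]], dr=[[0,0,0],[0,0,0],[0,0,0],[0,0,0],[0,0,0],[0,0,0],[0,0,0],[0,0,0],[0,0,0],[0,0,0]], fingers=[1,1,1,1,1,1,1,1,1,1])

```text
clock: 33.45
eef_pos: [0.5845, 0.0221, 0.1021]
tcp_rot: [-180.0, 0.0, 0.0]
ft_force: [-2.5, 1.0, 2.2]
opening: 0.0228
finger_force: 30.0
```

```bash
python3 - <<'E'
from h import *
favg(8); go([.6896,.142,.13,0])
E
```

```text
Favg [-1.42  0.53  1.96] sd [0.47 0.43 0.3 ]
clk 33.85 pos [0.5846 0.022  0.102 ] rot [-1.7999e+02  1.0000e-02  4.0000e-02] open 0.0226 ff 30.0 F [-1.5  0.2  1.6]
[0.6896, 0.142, 0.13, 0] dp [ 0.105  -0.1199 -0.028 ] dr [-0.     0.     0.001]
```

Contact is about 3.4 N and held. Next is terracotta.

apply_moves(dp=[[0,0,-0.03],[0,0,-0.03],[0.04,-0.046,-0.03],[0.08,-0.092,-0.03],[0.105,-0.12,-0.03],[0.105,-0.12,-0.025],[0.105,-0.12,-0.02],[0.105,-0.12,-0.02],[0.105,-0.12,-0.02],[0.105,-0.12,-0.02]], dr=[[0,0,0],[0,0,0],[0,0,0],[0,0,0],[0,0,0],[0,0,0],[0,0,0],[0,0,0],[0,0,0],[0,0,0]], fingers=[1,1,1,1,1,1,1,1,1,1])

```text
clock: 35.1
eef_pos: [0.6896, 0.1415, 0.1227]
tcp_rot: [-180.0, -0.0, -0.0]
ft_force: [-0.1, 0.2, -1.4]
opening: 0.0226
finger_force: 30.0
```

```bash
python3 - <<'E'
from h import *
S=r.camera('scene')
go([.6896,.142,.1025,0])
for c,a in dots('scene',S): print(c.round(1),a,cast('scene',c,.026)[0].round(4))
E
```

```text
clk 35.15 pos [0.6896 0.1416 0.1226] rot [-1.7999e+02 -3.0000e-02  1.0000e-02] open 0.0224 ff 30.0 F [ 0.3  0.9 -1.8]
[0.6896, 0.142, 0.1025, 0] dp [-0.     -0.0004  0.0201] dr [-0. -0.  0.]
[184.4 119.2] 5 [ 0.4566 -0.3967  0.026 ]
[191.2 128.4] 14 [ 0.4596 -0.3529  0.026 ]
[175.2 128.9] 12 [ 0.4988 -0.3811  0.026 ]
[422.6 228.8] 21 [0.1619 0.3083 0.026 ]
[227.9 241.2] 24 [0.5845 0.023  0.026 ]
```

apply_moves(dp=[[0,0,0.006],[0,0,0.011],[0,0,0.014],[0,0,0.016],[0,0,0.018],[0,0,0.0203],[0,0,0.0203],[0,0,0.0203],[0,0,0.0203],[0,0,0.0203]], dr=[[0,0,0],[0,0,0],[0,0,0],[0,0,0],[0,0,0],[0,0,0],[0,0,0],[0,0,0],[0,0,0],[0,0,0]], fingers=[1,1,1,1,1,1,1,1,1,1])

```text
clock: 36.4
eef_pos: [0.6895, 0.1421, 0.1018]
tcp_rot: [-180.0, 0.0, 0.0]
ft_force: [-1.3, -0.1, 2.2]
opening: 0.0228
finger_force: 30.0
```

```bash
python3 - <<'E'
from h import *
favg(8); go([.4876,-.1190,.14,0])
cv2.imwrite('pics/s8.png',cv2.resize(r.camera('scene')[220:340,150:310],(800,600),interpolation=cv2.INTER_CUBIC))
E
```

```text
Favg [-1.4   0.11  1.98] sd [0.53 0.4  0.3 ]
clk 36.8 pos [0.6895 0.1421 0.1017] rot [-1.7999e+02  2.0000e-02  5.0000e-02] open 0.0227 ff 30.0 F [-1.7 -0.3  1.8]
[0.4876, -0.119, 0.14, 0] dp [-0.2021  0.261  -0.0383] dr [-0.     0.     0.001]
```

View pics/s8.png

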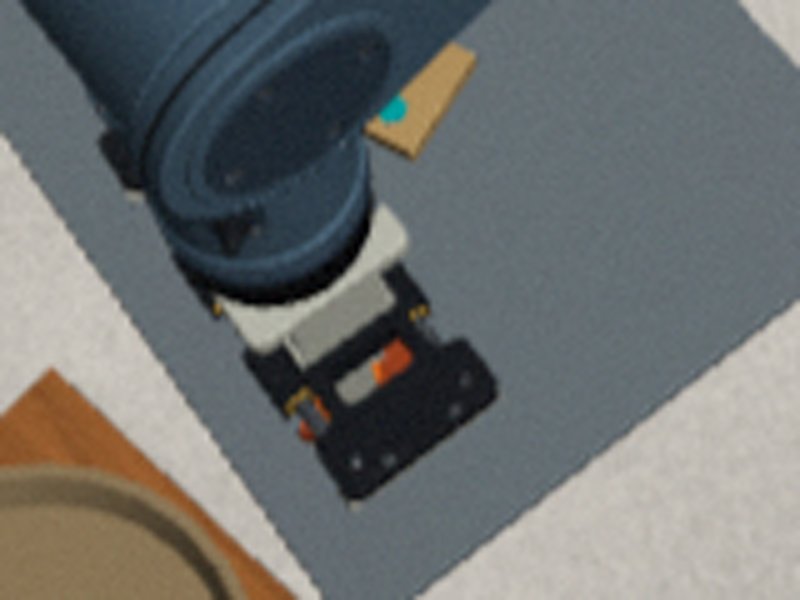

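Terracotta is still in its place under the gripper: its red corner is at (310,430). Contact was about 3.5 N. Next is black.

apply_moves(dp=[[0,0,-0.04],[0,0,-0.04],[-0.2021,0.261,-0.04],[-0.2021,0.261,-0.04],[-0.2021,0.261,-0.04],[-0.2021,0.261,-0.04],[-0.2021,0.261,-0.04],[-0.2021,0.261,-0.03],[-0.2021,0.261,-0.02],[-0.2021,0.261,-0.02]], dr=[[0,0,0],[0,0,0],[0,0,0],[0,0,0],[0,0,0],[0,0,0],[0,0,0],[0,0,0],[0,0,0],[0,0,0]], fingers=[1,1,1,1,1,1,1,1,1,1])

```text
clock: 38.1
eef_pos: [0.4875, -0.1179, 0.1203]
tcp_rot: [-179.9, 0.1, 0.1]
ft_force: [1.0, 0.5, -1.5]
opening: 0.0228
finger_force: 30.0
```

```bash
python3 - <<'E'
from h import *
S=r.camera('scene')
go([.4876,-.119,.1025,0])
for c,a in dots('scene',S): print(c.round(1),a,cast('scene',c,.026)[0].round(4))
E
```

```text
clk 38.15 pos [ 0.488  -0.1178  0.1209] rot [-1.7993e+02  8.0000e-02  1.2000e-01] open 0.0231 ff 30.0 F [ 0.2 -0.8 -1.2]
[0.4876, -0.119, 0.1025, 0] dp [-0.0004  0.0012  0.0184] dr [-0.001  0.001  0.002]
[262.   99.5] 16 [ 0.2202 -0.3151  0.026 ]
[175.2 128.9] 12 [ 0.4988 -0.3811  0.026 ]
[228.  185.4] 21 [ 0.4876 -0.1168  0.026 ]
[422.6 228.8] 21 [0.1619 0.3083 0.026 ]
[227.9 241.2] 24 [0.5845 0.023  0.026 ]
[191.4 260. ] 25 [0.6862 0.0091 0.026 ]
[220.2 302. ] 31 [0.6894 0.1428 0.026 ]
```

apply_moves(dp=[[0,0,0.006],[0,0.001,0.011],[0,0.001,0.014],[0,0.001,0.016],[0,0.001,0.018],[0,0.001,0.019],[0,0.001,0.019],[0,0.001,0.019],[0,0.001,0.019],[0,0.001,0.019]], dr=[[0,0,0],[0,0,0],[0,0,0],[0,0,0],[0,0,0],[0,0,0],[0,0,0],[0,0,0],[0,0,0],[0,0,0]], fingers=[1,1,1,1,1,1,1,1,1,1])

```text
clock: 39.4
eef_pos: [0.4877, -0.12, 0.1028]
tcp_rot: [-180.0, 0.0, 0.0]
ft_force: [-0.1, 1.9, 1.5]
opening: 0.0228
finger_force: 30.0
```

```bash
python3 - <<'E'
from h import *
favg(8); go([.4073,.361,.215,0])
E
```

```text
Favg [-0.01  1.24  1.94] sd [0.61 0.37 0.37]
clk 39.8 pos [ 0.4876 -0.12    0.1027] rot [-1.7999e+02  2.0000e-02  5.0000e-02] open 0.0228 ff 30.0 F [1.2 1.2 1.6]
[0.4073, 0.361, 0.215, 0] dp [-0.08   -0.4811 -0.1121] dr [-0.     0.     0.001]
```

apply_moves(dp=[[0,0,-0.05],[-0.08,-0.481,-0.112],[-0.08,-0.481,-0.112],[-0.08,-0.481,-0.112],[-0.08,-0.481,-0.112],[-0.08,-0.481,-0.112],[-0.08,-0.481,-0.112],[-0.08,-0.481,-0.112],[-0.08,-0.481,-0.112],[-0.08,-0.481,-0.112]], dr=[[0,0,0],[0,0,0],[0,0,0],[0,0,0],[0,0,0],[0,0,0],[0,0,0],[0,0,0],[0,0,0],[0,0,0]], fingers=[1,1,1,1,1,1,1,1,1,1])

```text
clock: 41.05
eef_pos: [0.4065, 0.364, 0.2147]
tcp_rot: [-179.9, -0.0, 0.3]
ft_force: [0.7, -0.7, -1.7]
opening: 0.0227
finger_force: 30.0
```

```bash
python3 - <<'E'
from h import *
go([.4072,.361,.215,0])
E
```

```text
clk 41.05 pos [0.4065 0.364  0.2147] rot [-1.7995e+02 -2.0000e-02  3.4000e-01] open 0.0227 ff 30.0 F [ 0.7 -0.7 -1.7]
[0.4072, 0.361, 0.215, 0] dp [ 0.0007  0.003  -0.0003] dr [-0.001 -0.     0.006]
```

apply_moves(dp=[[0,0,0],[0,0,0],[0,0,0.02],[0,0,0.035],[0,0,0.035],[0,0,0.035],[0,0,0.035],[0,0,0.035],[0,0,0.035],[0,0,0.035]], dr=[[0,0,0],[0,0,0],[0,0,0],[0,0,0],[0,0,0],[0,0,0],[0,0,0],[0,0,0],[0,0,0],[0,0,0]], fingers=[1,1,1,1,1,1,1,1,1,1])

```text
clock: 42.3
eef_pos: [0.4073, 0.3609, 0.18]
tcp_rot: [-180.0, 0.0, 0.1]
ft_force: [0.8, -0.5, -1.2]
opening: 0.0225
finger_force: 30.0
```

```bash
python3 - <<'E'
from h import *
go([.4072,.361,.098,0])
S=r.camera('scene'); cv2.imwrite('pics/s9.png',cv2.resize(S[240:330,320:440],(800,600),interpolation=cv2.INTER_CUBIC))
E
```

```text
clk 42.3 pos [0.4073 0.3609 0.18  ] rot [-1.7998e+02  1.0000e-02  5.0000e-02] open 0.0225 ff 30.0 F [ 0.8 -0.5 -1.2]
[0.4072, 0.361, 0.098, 0] dp [-0.     -0.0001  0.082 ] dr [-0.     0.     0.001]
```

View pics/s9.png

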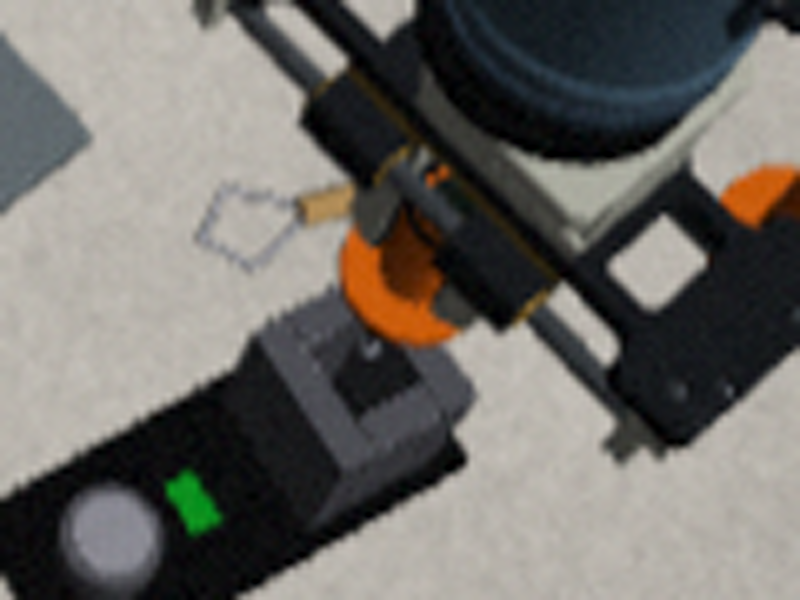

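The tip, at (372,348), sits over the well's centre as expected. Lowering now.

apply_moves(dp=[[0,0,0.01],[0,0,0.02],[0,0,0.03],[0,0,0.04],[0,0,0.05],[0,0,0.06],[0,0,0.07],[0,0,0.078],[0,0,0.081],[0,0,0.081]], dr=[[0,0,0],[0,0,0],[0,0,0],[0,0,0],[0,0,0],[0,0,0],[0,0,0],[0,0,0],[0,0,0],[0,0,0]], fingers=[1,1,1,1,1,1,1,1,1,1])

```text
clock: 43.6
eef_pos: [0.4072, 0.3609, 0.0987]
tcp_rot: [-180.0, 0.0, 0.0]
ft_force: [-0.1, -0.2, -1.2]
opening: 0.0228
finger_force: 30.0
```

```bash
python3 - <<'E'
from h import *
favg(3);go([.4072,.361,.098,0])
E
```

```text
Favg [ 0.22  0.26 -1.2 ] sd [0.45 0.14 0.43]
clk 43.75 pos [0.4075 0.361  0.0992] rot [-1.7997e+02 -2.0000e-02  4.0000e-02] open 0.0226 ff 30.0 F [-0.4  0.4 -1.7]
[0.4072, 0.361, 0.098, 0] dp [-0.0003  0.      0.0012] dr [-0.001 -0.     0.001]
```

Not seated yet, about 1 mm up. I'll release it there so it drops in, then withdraw straight up.

apply_moves(dp=[[0,0,0.001],[0,0,0.001],[0,0,0.001],[0,0,0.001],[0,0,0.001],[0,0,-0.02],[0,0,-0.05],[0,0,-0.09],[0,0,-0.12],[0,0,-0.14]], dr=[[0,0,0],[0,0,0],[0,0,0],[0,0,0],[0,0,0],[0,0,0],[0,0,0],[0,0,0],[0,0,0],[0,0,0]], fingers=[1,0.4,0.4,0.4,0.4,0.4,0.4,0.4,0.4,0.4])

```text
clock: 45.0
eef_pos: [0.4077, 0.3611, 0.2407]
tcp_rot: [-179.9, -0.1, 0.0]
ft_force: [0.5, 0.5, 0.3]
opening: 0.0556
finger_force: 0.0
```

apply_moves(dp=[[0,0.06,-0.03],[0,0.12,-0.03],[0,0.18,-0.03],[-0.02,0.24,-0.03],[-0.02,0.3,-0.03],[-0.02,0.3,-0.03],[-0.02,0.3,-0.03],[-0.02,0.3,-0.03],[-0.02,0.3,-0.03],[-0.02,0.3,-0.03]], dr=[[0,0,0],[0,0,0],[0,0,0],[0,0,0],[0,0,0],[0,0,0],[0,0,0],[0,0,0],[0,0,0],[0,0,0]], fingers=[0.4,0.4,0.4,0.4,0.4,0.4,0.4,0.4,0.4,0.4])

```text
clock: 46.25
eef_pos: [0.3874, 0.0618, 0.2687]
tcp_rot: [-180.0, 0.0, 0.2]
ft_force: [0.1, 0.2, 0.4]
opening: 0.0559
finger_force: 0.0
```

```bash
python3 - <<'E'
from h import *
go()
cv2.imwrite('pics/s10.png',cv2.resize(r.camera('scene'),(800,600),interpolation=cv2.INTER_CUBIC))
E
```

```text
clk 46.25 pos [0.3874 0.0618 0.2687] rot [-1.7998e+02  3.0000e-02  1.8000e-01] open 0.0559 ff 0.0 F [0.1 0.2 0.4]
```

View pics/s10.png

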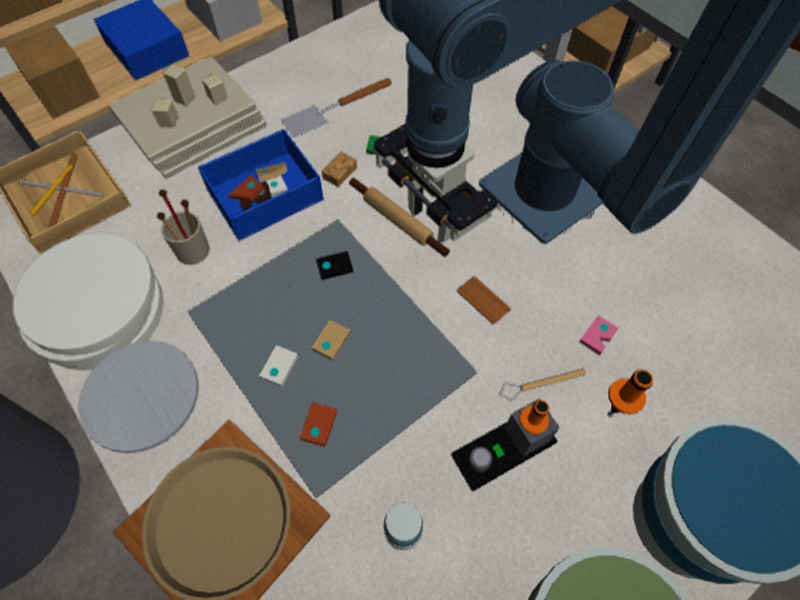

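Everything looks in place: the four whole tiles are on the board, the tub is full, and the pen is docked at (535,415). I'll compare the pen's pixels with the starting view to rule out a lean.

```bash
python3 - <<'E'
from h import *
S0=cv2.imread('pics/scene0.png');S=r.camera('scene');T=r.camera('top');T0=cv2.imread('pics/top0.png')
for im in(S0,S):
    H,Sa,V=hsv(im); m=np.zeros(V.shape,bool); m[275:310,360:392]=True
    o=np.argwhere((H<20)&(Sa>150)&(V>60)&m)[:,::-1]
    d=(V<50)&m; d[290:]=False; k=[c.round(1) for c,a,_ in blobs(d,5)]
    print(o.min(0),o.max(0),o.mean(0).round(2),k)
cv2.imwrite('pics/s11.png',np.hstack([cv2.resize(a,(400,400),interpolation=cv2.INTER_CUBIC) for a in (S0[270:320,355:400],S[270:320,355:400])]))
E
```

```text
[365 281] [385 303] [374.92 293.55] [array([380. , 284.5]), array([374.7, 287.7])]
[364 281] [383 303] [373.84 293.2 ] [array([373.5, 286.6]), array([379.1, 284.4])]
```

View pics/s11.png

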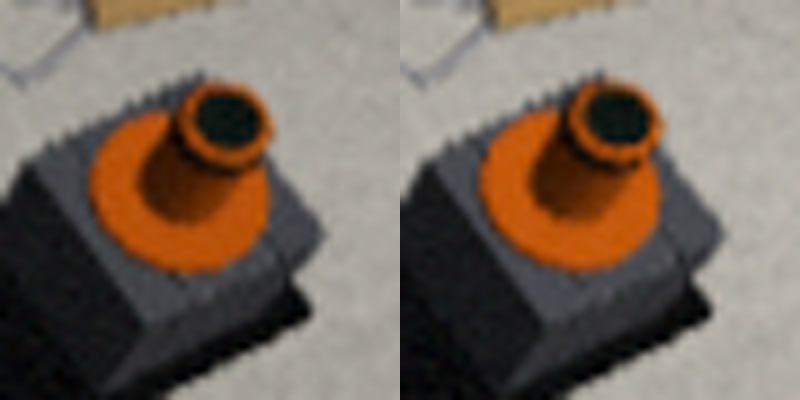

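The pen has shifted as a whole by about 1 px (3 mm), with collar and top moving together, so it is upright and seated. Handing the job in.

```bash
python3 -c "
from rig import r
print(r.job_done())"
```

```text
the job is handed in; nothing more can be done
None
```

The job is handed in, but no verdict came back. All four faulty tiles are in the tub. The pen was pressed on the disc, then on white, buff, terracotta and black (no whole brown tile was present), at roughly 3–4 N each. It is back upright in its dock, with the whole tiles still on the board and the jar and mug untouched.

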